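Sort two look-alike check weights by heft and click them into their nests

TASK

The two capped check weights look alike, but each is either hollow, half-cored or solid: lift each one and judge it by its heft. Then press it gently straight down into the nest for its class (white nest: hollow, yellow: half-cored, red: solid) until it is past the spring catches and fully home on the nest's floor, and let go. Keep the weights upright, do not force them, and do not disturb the other things on the table.

Things in the scene. Friction and masses are not known exactly. Their poses are not given: they have to be found in the camera images.
- weight_a: upright capped aluminium tube, 102 mm tall, 48 mm across (grip it high); foot 58 mm across, 12 mm high, tapering to 51 mm at the bottom. Origin: centre of its underside, z up. A hidden loose core makes it hollow (0.15 kg in all), half-cored (0.40 kg) or solid (0.71 kg), each within 8 %; drawn anew each time, and the two weights always differ in class
- weight_b: upright capped aluminium tube, 102 mm tall, 48 mm across (grip it high); foot 58 mm across, 12 mm high, tapering to 51 mm at the bottom. Origin: centre of its underside, z up. A hidden loose core makes it hollow (0.15 kg in all), half-cored (0.40 kg) or solid (0.71 kg), each within 8 %; drawn anew each time, and the two weights always differ in class
- nest_white: white fixed block for the hollow weight (about 0.15 kg), 90 x 90 x 40 mm, bore 60.6 mm; origin: centre of its underside, z up. Two spring catches (along its x) reach 4 mm into the bore 24 mm above the table: a weight set in loosely stays about 15 mm proud on them; pressed with 10 to 15 N (own weight included) it passes and they snap in over its foot. Over 40 N is too rough
- nest_white_floor (a point): centre of the top of the rubber floor pad in the white nest's bore, 6 mm above the table and 34 mm below the block's top: the underside of a weight fully home lies here
- pad_white: black rubber floor pad in the white nest's bore, 58 mm in diameter, 6 mm thick; origin: centre of its underside, on the table. The weight at home rests on it with its full weight
- nest_yellow: yellow fixed block for the half-cored weight (about 0.40 kg), 90 x 90 x 40 mm, bore 60.6 mm; origin: centre of its underside, z up. Two spring catches (along its x) reach 4 mm into the bore 24 mm above the table: a weight set in loosely stays about 15 mm proud on them; pressed with 10 to 15 N (own weight included) it passes and they snap in over its foot. Over 40 N is too rough
- nest_yellow_floor (a point): centre of the top of the rubber floor pad in the yellow nest's bore, 6 mm above the table and 34 mm below the block's top: the underside of a weight fully home lies here
- pad_yellow: black rubber floor pad in the yellow nest's bore, 58 mm in diameter, 6 mm thick; origin: centre of its underside, on the table. The weight at home rests on it with its full weight
- nest_red: red fixed block for the solid weight (about 0.71 kg), 90 x 90 x 40 mm, bore 60.6 mm; origin: centre of its underside, z up. Two spring catches (along its x) reach 4 mm into the bore 24 mm above the table: a weight set in loosely stays about 15 mm proud on them; pressed with 10 to 15 N (own weight included) it passes and they snap in over its foot. Over 40 N is too rough
- nest_red_floor (a point): centre of the top of the rubber floor pad in the red nest's bore, 6 mm above the table and 34 mm below the block's top: the underside of a weight fully home lies here
- pad_red: black rubber floor pad in the red nest's bore, 58 mm in diameter, 6 mm thick; origin: centre of its underside, on the table. The weight at home rests on it with its full weight
- cup_stack: bystander, loose: stack of white cups, 110 mm tall, 79 mm across; origin: centre of its underside
- jug: bystander, loose: translucent measuring jug, 90 mm across and 120 mm tall, handle at its +y; origin: centre of its underside
- tape: bystander, loose: flat blue ring of tape, 68 mm across, 25 mm high; origin: centre of its underside
- scoop: bystander, loose: flat steel spatula with a pink handle, lying flat, 150 mm long along its x, 22 mm wide, 12 mm high; origin: centre of its underside
- spool: bystander, loose: yellow spool, 70 mm across, 50 mm high; origin: centre of its underside
Mind the look-alikes: they are no part of the job. Leave any turquoise look-alike of the nest_yellow alone.

How it is judged (in metres and radians):
At the end, for the whole second after the job is handed in: Each weight stands released, upright (0.08 rad) and at rest in its class's nest, within 4 mm of the bore's axis, its underside within 3 mm of the floor, its own weight on the floor pad (white 0.7 to 2.6 N, yellow 2.8 to 5.2 N, red 5.4 to 10 N); one nest stays empty (((horizontal distance between weight_a and nest_white_floor below 0.004 m and z of weight_a in the frame of nest_white_floor below 0.003 m and contact force between weight_a and pad_white between 0.7 and 2.6 N) or (horizontal distance between weight_a and nest_yellow_floor below 0.004 m and z of weight_a in the frame of nest_yellow_floor below 0.003 m and contact force between weight_a and pad_yellow between 2.8 and 5.2 N) or (horizontal distance between weight_a and nest_red_floor below 0.004 m and z of weight_a in the frame of nest_red_floor below 0.003 m and contact force between weight_a and pad_red between 5.4 and 10 N)) and angle between each of weight_a, weight_b's own z axis and vertical below 0.08 rad and linear speed of each of weight_a, weight_b below 0.02 m/s and ((horizontal distance between weight_b and nest_white_floor below 0.004 m and z of weight_b in the frame of nest_white_floor below 0.003 m and contact force between weight_b and pad_white between 0.7 and 2.6 N) or (horizontal distance between weight_b and nest_yellow_floor below 0.004 m and z of weight_b in the frame of nest_yellow_floor below 0.003 m and contact force between weight_b and pad_yellow between 2.8 and 5.2 N) or (horizontal distance between weight_b and nest_red_floor below 0.004 m and z of weight_b in the frame of nest_red_floor below 0.003 m and contact force between weight_b and pad_red between 5.4 and 10 N))); the robot touches nothing.
It fails at once if a weight is pressed or knocked against a nest with more than 40 N (contact force between any of weight_a, weight_b and nest_white above 40 N or contact force between any of weight_a, weight_b and nest_yellow above 40 N or contact force between any of weight_a, weight_b and nest_red above 40 N).
It fails at once if a weight is tipped by more than 0.6 rad (angle between any of weight_a, weight_b's own z axis and vertical above 0.6 rad).
It fails at once if a bystander is moved by more than 20 mm (distance of any of cup_stack, jug, tape, scoop, spool from where it was at the start of the episode above 0.02 m).
It also fails if it takes over 67 s, if anything falls off the work surface, if the arm or the gripper's body presses on something with over 40 N, if the wrist force passes 120 N, or if a joint passes its speed limit or range.

ROBOT

A 6-joint arm with a two-finger parallel gripper is mounted at the origin on the work surface. World frame = base frame: x ahead of the robot, y to its left, z up, the work surface at z = 0. Lengths are in mm, angles in rad, forces in N, time in s.
With the tool pointing down it reaches from about 400 to 825 mm from the base axis. Payload 7 kg.
Tool frame: the origin (TCP) lies on the centre line of the jaws, within the pads' length; the fingertips stand 17 mm ahead of it and the grasp point (between the pads) lies 2 mm behind it (manip.tcp_to_tips is the z of the fingertips in the tool frame, in mm); z points along the fingers, x is the direction in which the jaws open and shut, and the axes are right-handed (so a half turn about z gives the same grasp; the last joint's range is limited). The gripper opens to 85 mm and grips with 20 to 120 N. Pads are 22 mm wide; open, the fingers measure 114 mm over their backs; the gripper's body (76 mm by 85 mm) begins 54 mm behind the grasp point. The pads swing forward as they close: fully open they stand 13 mm farther back than shut.
Start: joints at [1.584, 0.359, 0.012, 0, -1.224, -0.288], TCP at [183.174, 649.648, 248.302] pointing down, gripper open.
Joint ranges: [-3.07, 3.07], [-1.43, 2.12], [-1.02, 1.25], [-3.03, 1.67], [-3.05, -0], [-3.03, 3.03]. Speed limits (rad/s): [2.39, 2.39, 3.01, 3.14, 3.14, 3.14].

INTERFACE

Orientations are given as a unit quaternion [x, y, z, w].
In Python, from station import manip gives the robot as it stands.
- The arm moves only by the shell command python3 -m inch 'ROWS' [FORCE]. ROWS is JSON, one flat list of numbers, 7 for each row, row after row: the shift along the world's x, y, z in m, then the turn, a rotation vector about the world's x, y, z in degrees, then the closure in counts, from 0 (fully open) to 255 (shut). A call has exactly 5 rows; each row is the pose to reach, as a shift and turn from the pose measured when the call began; what a row does not reach only later rows make up. A row lasts 1/12 s, in which the tool goes at most 41.7 mm and 7.16 degrees, less where a joint would pass 70% of its speed; a pose out of reach is approached as far as the arm can. A call with a gripper value outside its range is refused whole. The fingers move at their own pace and stop on an object; FORCE is the grip in N (left out, the last holds). Time passes only in rows, so rows that repeat a pose let the fingers close, or fill a call up. It gives the time, the measured TCP pose, the force and the opening at its end, in the units of the state.
- manip.get_state(): the state, without advancing time (a new reading comes with each control period).
- manip.grab_frame(name): name is "scene" or "top" or "wrist"; returns a dict with "frame" (384x512x3 uint8, red, green, blue), "K" (3x3 intrinsics, pixels), "k1" (the pictures are not rectified: a ray, as slopes to the right and down, at radius r is drawn at 1 + k1 r^2 times it, then the intrinsics apply), "world_to_cam" (4x4, takes a point from world to camera coordinates). Camera axes: x right, y down, z forward; pixel columns grow to the right and rows downward; lengths in mm; the calibration is good to about 2 mm. A picture is of the moment at which its call begins. There is no depth.
- manip.sign_off(): hands the job in, once; it reports no verdict.
The state is a dict: "clock": time; "qpos": joint angles; "dq": joint speeds; "tau": joint torques, N m; "position": TCP position; "tool_rot": TCP orientation; "wrist_force": force on the tool from outside, world axes, zero at the start; "ft_torque": the same for the moment, N m; "opening": opening from 0.0 (shut) to 1.0 (fully open).
Only numpy, scipy, OpenCV 4.12 (cv2) and the standard library are available. Lean on these libraries where they do the work, as an engineer would, in place of code of your own. Each camera call takes 0.05 s, during which the arm holds its last target.

## Working session

There is one attempt and no reset: what is moved stays moved. The work goes in short steps, Python scripts to look and compute and a shell command to move; the robot and the scene stay as the last step left them, time stands still between calls to the robot, and variables do not carry over. Pictures are saved under pics/ and viewed, and the job is handed in when it is done.

```bash
ls; mkdir -p pics
python3 - <<'E'
from station import manip
import cv2
print(manip.get_state())
for n in ["scene","top","wrist"]:
    d=manip.grab_frame(n)
    cv2.imwrite(f"pics/{n}0.png",d["frame"][:,:,::-1])
    print(n,d["K"],d["k1"],d["world_to_cam"])
E
```

```text
pics
{'clock': 0.0, 'qpos': array([ 1.58410256e+00,  3.59397342e-01,  1.10989326e-02, -3.03005983e-04,
       -1.22408893e+00, -2.88088312e-01]), 'dq': array([-0.0008027 ,  0.00077312, -0.00100459,  0.00053911,  0.00110921,
        0.00050455]), 'tau': array([ 4.22731437e-04, -5.83327031e+01,  2.93421704e+01,  6.93623990e+00,
       -5.78523192e-03, -8.03092121e-06]), 'position': array([183.07573253, 649.25862445, 247.38282285]), 'tool_rot': array([-6.03557373e-01,  7.97319161e-01, -5.56117924e-04, -5.86389707e-04]), 'wrist_force': array([ 0.47023748,  0.34755246, -0.42297772]), 'ft_torque': array([ 0.02708657, -0.04657556, -0.02634227]), 'opening': 0.9989412952364817}
scene [[402.62422948   0.         257.56086486]
 [  0.         402.62422948 194.17711735]
 [  0.           0.           1.        ]] -0.09666321985030148 [[ 8.93299562e-01  4.49062904e-01 -1.89314861e-02 -5.42728839e+02]
 [ 3.34367647e-01 -6.92108963e-01 -6.39674495e-01 -1.93689230e+02]
 [-3.00356738e-01  5.65090870e-01 -7.68412740e-01  1.46431628e+03]
 [ 0.00000000e+00  0.00000000e+00  0.00000000e+00  1.00000000e+00]]
top [[420.15758034   0.         257.57958648]
 [  0.         420.15758034 187.0211433 ]
 [  0.           0.           1.        ]] -0.1166202091762828 [[ 2.67679531e-02 -9.99285881e-01  2.66684308e-02 -3.28065740e+01]
 [-9.93852087e-01 -2.94705314e-02 -1.06721683e-01  5.86184493e+02]
 [ 1.07431404e-01 -2.36477546e-02 -9.93931224e-01  1.03105037e+03]
 [ 0.00000000e+00  0.00000000e+00  0.00000000e+00  1.00000000e+00]]
wrist [[274.48806734   0.         257.49537531]
 [  0.         274.48806734 192.99508226]
 [  0.           0.           1.        ]] -0.055261218103248376 [[-2.70667419e-01 -9.62672733e-01  5.97935097e-04  6.74869114e+02]
 [-9.19986365e-01  2.58848422e-01  2.94317148e-01 -3.66991548e+01]
 [-2.83485868e-01  7.91119706e-02 -9.55707622e-01  3.79157990e+02]
 [ 0.00000000e+00  0.00000000e+00  0.00000000e+00  1.00000000e+00]]
```

View pics/scene0.png

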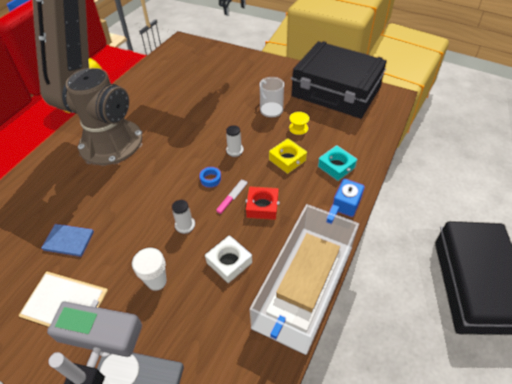

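View pics/top0.png

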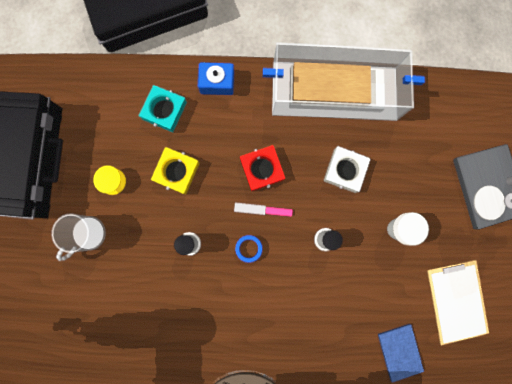

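View pics/wrist0.png

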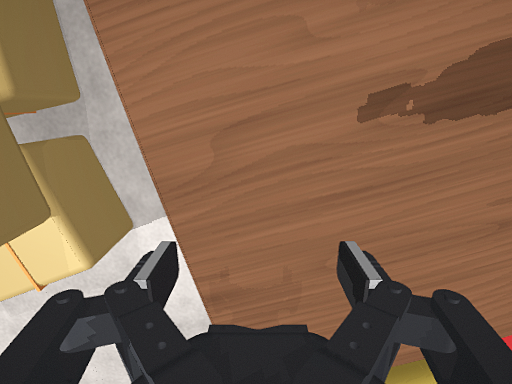

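The weights (black caps) are at about (187,243) and (328,239) in the top view. The nests are white (347,170), red (262,167) and yellow (175,170). The look-alike is the turquoise nest at (162,107). The yellow spool at (109,180) and the white cups at (410,229) are bystanders that share a colour with a nest. Next I'll measure positions.

```bash
cat > h.py <<'E'
import numpy as np, cv2
from station import manip
from scipy.optimize import least_squares
def cam(n):
    d=manip.grab_frame(n); return d
def proj(d,P):
    P=np.atleast_2d(P).astype(float); T=np.array(d["world_to_cam"])
    c=P@T[:3,:3].T+T[:3,3]; s=c[:,:2]/c[:,2:]
    r2=(s**2).sum(1,keepdims=True); s=s*(1+d["k1"]*r2); K=np.array(d["K"])
    return s*[K[0,0],K[1,1]]+K[:2,2]
def back(d,uv,z):
    K=np.array(d["K"]);D=np.array([d["k1"],0,0,0,0.])
    s=cv2.undistortPoints(np.array(uv,float).reshape(-1,1,2),K,D,criteria=(3,50,1e-9)).reshape(-1,2)
    T=np.array(d["world_to_cam"]);R=T[:3,:3];o=-R.T@T[:3,3]
    w=np.c_[s,np.ones(len(s))]@R
    return o+w*((z-o[2])/w[:,2])[:,None]
def crop(d,u0,v0,u1,v1,f,name,n=None):
    im=d["frame"][v0:v1,u0:u1,::-1]
    im=cv2.resize(im,None,fx=f,fy=f,interpolation=cv2.INTER_CUBIC); cv2.imwrite(name,im)
E
python3 - <<'E'
from h import *
d=cam("top")
crop(d,130,130,390,260,3,"pics/t1.png")
s=cam("scene"); crop(s,150,110,350,290,4,"pics/s1.png")
for nm,uv,z in [("wA_cap",(185,244),102),("wB_cap",(331,239),102),("white",(347,169),40),("red",(262,167),40),("yel",(175,170),40)]:
    print(nm,back(d,[uv],z).round(0))
E
```

```text
Traceback (most recent call last):
  File "h.py", line 13, in back
    s=cv2.undistortPoints(np.array(uv,float).reshape(-1,1,2),K,D,criteria=(3,50,1e-9)).reshape(-1,2)
      ~~~~~~~~~~~~~~~~~~~^^^^^^^^^^^^^^^^^^^^^^^^^^^^^^^^^^^^^^^^^^^^^^^^^^^^^^^^^^^^^
cv2.error: OpenCV(4.12.0) :-1: error: (-5:Bad argument) in function 'undistortPoints'
> Overload resolution failed:
>  - undistortPoints() got an unexpected keyword argument 'criteria'
>  - undistortPoints() got an unexpected keyword argument 'criteria'
```

View pics/t1.png

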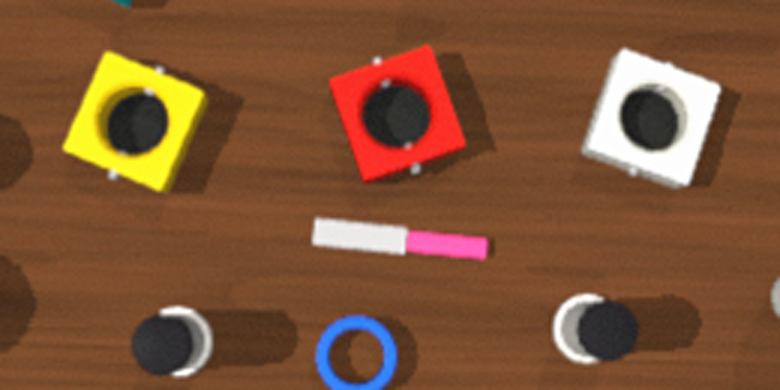

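View pics/s1.png

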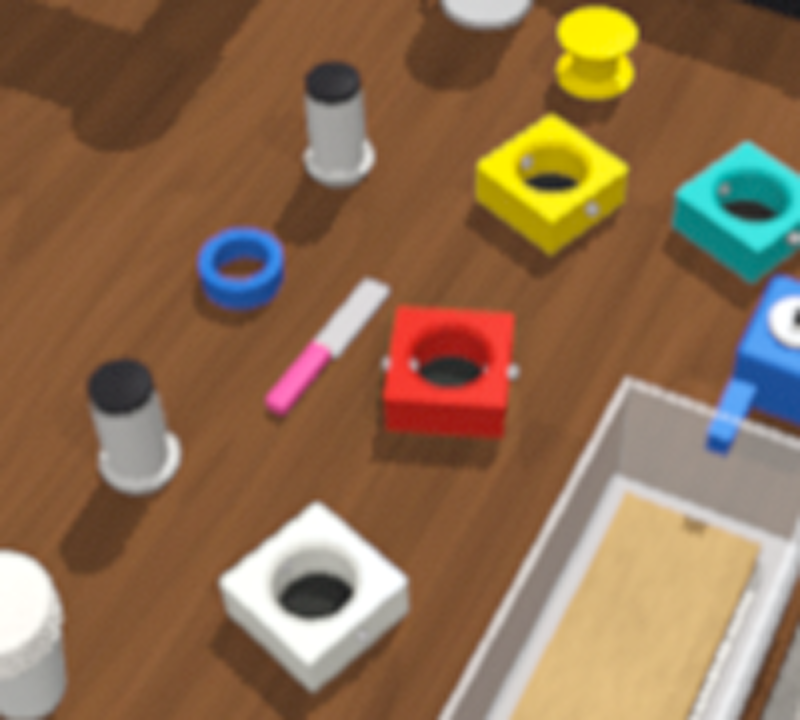

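```bash
sed -i 's/,criteria=(3,50,1e-9))/)/' h.py
python3 - <<'E'
from h import *
d=cam("top"); s=cam("scene")
t=lambda a:np.array(a)/3+[130,130]-1/3
c=lambda a:np.array(a)/4+[150,110]-.375
print("capA",back(d,t([(163,343)]),102).round(1),back(s,c([(333,83)]),102).round(1))
print("capB",back(d,t([(607,330)]),102).round(1),back(s,c([(122,386)]),102).round(1))
N={"yellow":([(108,52),(206,95),(163,192),(63,150)],[(550,116),(628,172),(552,212),(476,178)]),
"red":([(331,82),(432,46),(466,146),(367,181)],[(396,308),(515,312),(503,406),(388,402)]),
"white":([(622,47),(721,86),(688,181),(588,145)],[(317,502),(409,584),(314,652),(221,590)])}
for k,(a,b) in N.items():
    for cc,dd,f in ((a,d,t),(b,s,c)):
        P=back(dd,f(cc),40)[:,:2]; e=P[1]-P[0]; print(k,P.mean(0).round(1),[round(np.linalg.norm(P[i]-P[i-1]),1) for i in range(4)],round(np.degrees(np.arctan2(e[1],e[0])),1))
print("tcp yaw", )
for nm,uv,z in [("tape",(357,355),25),("scoop1",(313,232),6),("scoop2",(487,248),6)]: print(nm,back(d,t([uv]),z).round(0))
print(back(d,[(92,233)],120).round(),back(d,[(410,229)],110).round(),back(d,[(108,180)],50).round())
E
```

```text
capA [[440.7 153.3 102. ]] [[443.9 147.  102. ]]
capB [[ 459.9 -193.1  102. ]] [[ 464.4 -198.6  102. ]]
yellow [622.1 194.1] [np.float64(91.0), np.float64(91.5), np.float64(89.1), np.float64(91.9)] -112.1
yellow [625.2 191.3] [np.float64(100.0), np.float64(94.0), np.float64(80.4), np.float64(74.0)] -21.9
red [635.9 -27.6] [np.float64(89.1), np.float64(91.0), np.float64(89.9), np.float64(88.3)] -68.3
red [638.4 -27.8] [np.float64(92.6), np.float64(92.9), np.float64(92.6), np.float64(85.6)] 23.2
white [ 642.1 -245.5] [np.float64(90.1), np.float64(91.6), np.float64(87.6), np.float64(90.5)] -109.7
white [ 642.9 -246.5] [np.float64(95.3), np.float64(94.9), np.float64(81.4), np.float64(81.7)] -19.2
tcp yaw
tape [[433.   2.  25.]]
scoop1 [[536.  42.   6.]]
scoop2 [[ 527. -108.    6.]]
[[459. 366. 120.]] [[ 489. -380.  110.]] [[591. 359.  50.]]
```

```bash
python3 -m inch '[0.018,-0.036,0,0,0,0,0, 0.037,-0.071,0,0,0,0,0, 0.055,-0.107,0,0,0,0,0, 0.074,-0.142,0,0,0,0,0, 0.092,-0.178,0,0,0,0,0]'
```

```text
clock: 0.77
position: [275.7, 469.9, 248.1]
tool_rot: [-0.604, 0.797, -0.0, -0.0]
wrist_force: [0.6, 0.1, -0.2]
opening: 0.999
```

```bash
python3 -m inch '[0.018,-0.036,0,0,0,0,0, 0.037,-0.071,0,0,0,0,0, 0.055,-0.107,0,0,0,0,0, 0.074,-0.142,0,0,0,0,0, 0.092,-0.178,0,0,0,0,0]'; python3 -m inch '[0.018,-0.036,0,0,0,0,0, 0.037,-0.071,0,0,0,0,0, 0.055,-0.107,0,0,0,0,0, 0.074,-0.141,0,0,0,0,0, 0.074,-0.141,0,0,0,0,0]'
python3 - <<'E'
from h import *
d=cam("wrist"); cv2.imwrite("pics/w1.png",d["frame"][:,:,::-1])
s=manip.get_state(); print(s["position"],s["wrist_force"])
print(proj(d,[[442,151,102],[442,151,0]]))
E
```

```text
clock: 1.18
position: [368.2, 290.2, 248.5]
tool_rot: [-0.604, 0.797, 0.0, 0.0]
wrist_force: [0.9, 0.3, -0.0]
opening: 1.001
clock: 1.6
position: [443.8, 144.3, 248.7]
tool_rot: [-0.602, 0.798, -0.0, 0.0]
wrist_force: [-0.8, 0.1, 0.3]
opening: 1.0
[443.16926157 146.15457047 248.55376586] [ 1.03624571  1.45704194 -0.35511378]
[[252.28581438 189.241233  ]
 [253.70505564 168.62597809]]
```

View pics/w1.png

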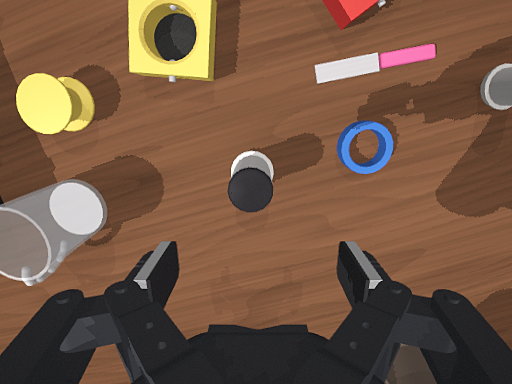

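The cap is at about (250,190) and its foot at about (252,167), with nothing near the jaw path. I'll measure the cap precisely.

```bash
cat >> h.py <<'E'
def capfit(d,x,y,z=102,R=24,save=None):
    # dark cap blob near predicted; match against projected disk
    g=d["frame"].max(2).astype(np.uint8)
    u,v=proj(d,[[x,y,z]])[0]; 
    m=(g<62).astype(np.uint8); m=cv2.morphologyEx(m,cv2.MORPH_OPEN,np.ones((3,3),np.uint8))
    n,l,st,ce=cv2.connectedComponentsWithStats(m)
    i=1+np.argmin(np.hypot(ce[1:,0]-u,ce[1:,1]-v)+1e3*(st[1:,4]<60)); 
    c=max(cv2.findContours((l==i).astype(np.uint8),cv2.RETR_EXTERNAL,cv2.CHAIN_APPROX_NONE)[0],key=len)
    return st[i],ce[i],c.reshape(-1,2)
E
python3 - <<'E'
from h import *
d=cam("wrist")
st,ce,c=capfit(d,442,151); print(st,ce)
P=back(d,c,102)[:,:2]
(e,r)=cv2.minEnclosingCircle(P.astype(np.float32)); print("enc",e,r,"mean",P.mean(0), "el",cv2.fitEllipse(P.astype(np.float32)))
crop(d,210,140,290,220,6,"pics/c1.png")
s=manip.get_state(); print(s["position"])
for n in("top","scene"):
    t=cam(n); st,ce,c=capfit(t,442,151); P=back(t,c,102)[:,:2].astype(np.float32); print(n,st,ce,cv2.fitEllipse(P))
    st,ce,c=capfit(t,462,-196); P=back(t,c,102)[:,:2].astype(np.float32); print(n,st,ce,cv2.fitEllipse(P))
E
```

```text
[ 236  167   39   44 1231] [255.66287571 188.74898457]
enc (442.04278564453125, 153.4121551513672) 23.736970901489258 mean [442.49015229 151.72237511] el ((440.7999572753906, 150.49887084960938), (38.345394134521484, 48.731101989746094), 69.6683349609375)
[442.6929242  147.59705136 248.54807525]
top [166 222  30  49 567] [181.17813051 245.29100529] ((436.85296630859375, 167.85780334472656), (68.46562957763672, 98.41581726074219), 106.74807739257812)
top [323 230  20  20 314] [332.2133758  239.75159236] ((459.719970703125, -193.68885803222656), (44.507659912109375, 45.95571517944336), 174.16744995117188)
scene [227 126   8   9  60] [230.88333333 130.26666667] ((437.6502990722656, 144.9265594482422), (26.152751922607422, 43.28952407836914), 26.07801628112793)
scene [172 200  16  13 157] [179.52229299 206.22292994] ((462.91845703125, -199.42355346679688), (41.279483795166016, 44.18647384643555), 70.13569641113281)
```

View pics/c1.png

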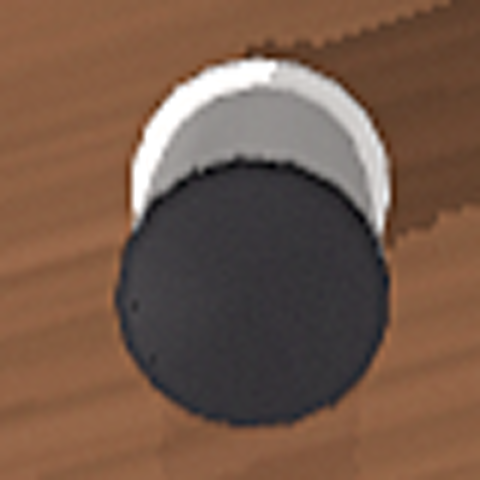

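Run:
```python
from h import *
d=cam("wrist"); s=manip.get_state(); print(s["position"],s["clock"],s["wrist_force"])
crop(d,210,140,290,220,6,"pics/c2.png")
cv2.imwrite("pics/ww.png",d["frame"][:,:,::-1])
g=d["frame"].max(2).astype(int)
print([ (v,g[v,225:290:1].tolist()) for v in (189,)]); print(g[160:215,252].tolist())
a=g[189]; 
np.save("d.npy",d,allow_pickle=True)
```

```text
[441.92134703 149.81115592 248.52615887] 1.85 [0.58003293 0.06280681 0.24906838]
[(189, [142, 144, 146, 144, 140, 141, 151, 52, 64, 73, 25, 72, 70, 68, 67, 67, 64, 64, 63, 65, 61, 59, 62, 60, 59, 57, 56, 53, 56, 54, 55, 54, 56, 54, 58, 55, 54, 57, 54, 56, 58, 57, 55, 56, 56, 57, 56, 55, 60, 59, 54, 46, 97, 147, 140, 138, 137, 137, 137, 135, 136, 135, 132, 133, 131])]
[146, 148, 149, 140, 90, 15, 45, 57, 60, 63, 61, 61, 58, 59, 62, 58, 57, 59, 58, 57, 58, 55, 55, 57, 55, 56, 58, 56, 55, 53, 54, 56, 54, 52, 55, 56, 55, 53, 53, 54, 54, 53, 54, 53, 54, 56, 54, 54, 51, 91, 128, 138, 140, 141, 139]
```

```bash
sed -i 's/g<62/g<85/' h.py
python3 - <<'E'
from h import *
d=np.load("d.npy",allow_pickle=True).item()
st,ce,c=capfit(d,442,151); print(st,ce)
P=back(d,c,102)[:,:2]; print("el",cv2.fitEllipse(P.astype(np.float32)))
T=np.array(d["world_to_cam"]);print("cam",-T[:3,:3].T@T[:3,3])
# nest rim in wrist img?
E
```

```text
[ 232  165   46   44 1603] [254.38927012 186.6625078 ]
el ((441.8256530761719, 153.4949951171875), (46.087642669677734, 46.860816955566406), 76.06494903564453)
cam [515.29812285 128.99752485 373.86282178]
```

```bash
python3 -m inch '[0,0.0035,-0.02,0,0,0,0, 0,0.0035,-0.05,0,0,0,0, 0,0.0035,-0.08,0,0,0,0, 0,0.0035,-0.11,0,0,0,0, 0,0.0035,-0.12,0,0,0,0]'
python3 - <<'E'
from h import *
d=cam("wrist"); cv2.imwrite("pics/w2.png",d["frame"][:,:,::-1])
s=manip.get_state(); print(s["position"],s["wrist_force"])
E
```

```text
clock: 2.27
position: [439.5, 153.4, 124.9]
tool_rot: [-0.605, 0.796, 0.0, -0.002]
wrist_force: [-0.1, -0.5, -0.1]
opening: 0.997
[439.37247275 153.25999141 124.52905229] [-0.6138401   0.1268176  -1.72893301]
```

View pics/w2.png

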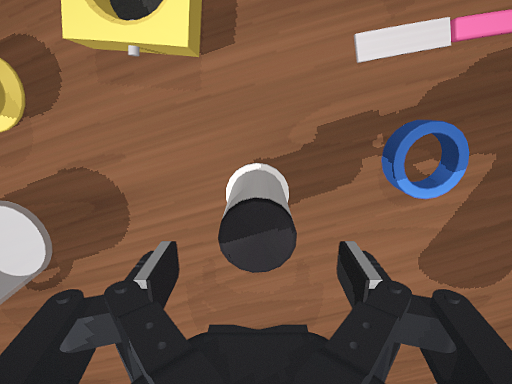

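The weight is centred between the jaws (cap at (257,235)), so I'll go down.

```bash
python3 -m inch '[0.002,0,-0.015,0,0,0,0, 0.002,0,-0.03,0,0,0,0, 0.002,0,-0.044,0,0,0,0, 0.002,0,-0.044,0,0,0,0, 0.002,0,-0.044,0,0,0,0]';  python3 - <<'E'
from h import *
d=cam("wrist"); 
s=manip.get_state(); print(s["position"],s["wrist_force"])
st,ce,c=capfit(d,442,151); print(st,ce)
P=back(d,c,102)[:,:2]; print("el",cv2.fitEllipse(P.astype(np.float32)))
cv2.imwrite("pics/w3.png",d["frame"][:,:,::-1])
E
```

```text
clock: 2.73
position: [441.2, 154.2, 80.8]
tool_rot: [-0.606, 0.796, 0.0, -0.003]
wrist_force: [0.7, -0.2, 0.8]
opening: 1.002
[441.61999619 154.31718461  81.39959786] [ 0.13715934 -0.42037858  0.15402256]
[ 208  231  104   95 7825] [259.55884984 278.58773163]
el ((443.71990966796875, 152.99542236328125), (45.79399871826172, 49.49906921386719), 76.60304260253906)
```

View pics/w3.png

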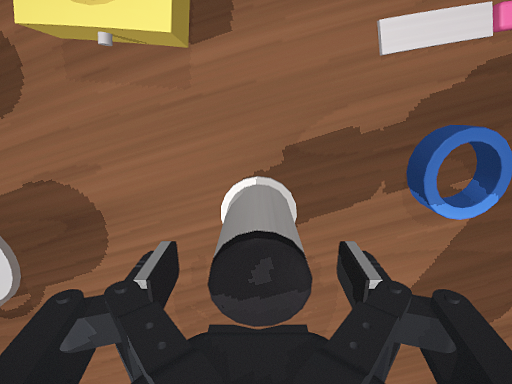

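```bash
python3 -m inch '[0,0,0,0,0,0,150, 0,0,0,0,0,0,255, 0,0,0,0,0,0,255, 0,0,0,0,0,0,255, 0,0,0,0,0,0,255]' 60; python3 -m inch '[0,0,0,0,0,0,255, 0,0,0,0,0,0,255, 0,0,0,0,0,0,255, 0,0,0,0,0,0,255, 0,0,0,0,0,0,255]' 60
```

```text
clock: 3.2
position: [442.0, 154.3, 82.4]
tool_rot: [-0.606, 0.796, -0.0, -0.002]
wrist_force: [-2.4, -2.0, 7.6]
opening: 0.546
clock: 3.62
position: [441.9, 154.1, 82.5]
tool_rot: [-0.606, 0.796, -0.0, -0.002]
wrist_force: [-0.9, -0.4, 1.7]
opening: 0.54
```

```bash
python3 -m inch '[0,0,0.01,0,0,0,255, 0,0,0.025,0,0,0,255, 0,0,0.045,0,0,0,255, 0,0,0.06,0,0,0,255, 0,0,0.06,0,0,0,255]'; python3 -m inch '[0,0,0,0,0,0,255, 0,0,0,0,0,0,255, 0,0,0,0,0,0,255, 0,0,0,0,0,0,255, 0,0,0,0,0,0,255]'
python3 - <<'E'
from h import *
F=[];
for i in range(4):
    d=cam("wrist"); s=manip.get_state(); F.append(s["wrist_force"]); 
print(np.mean(F,0),np.std(F,0),s["position"],s["tool_rot"])
cv2.imwrite("pics/w4.png",d["frame"][:,:,::-1])
E
```

```text
clock: 4.03
position: [443.3, 155.1, 144.9]
tool_rot: [-0.606, 0.795, -0.0, 0.0]
wrist_force: [0.5, 0.3, -2.9]
opening: 0.542
clock: 4.45
position: [442.9, 154.8, 144.1]
tool_rot: [-0.606, 0.795, -0.0, -0.0]
wrist_force: [-0.2, -0.4, -3.6]
opening: 0.537
[-0.31616915 -0.25806099 -3.75044664] [0.46365595 0.44157907 0.55452549] [443.15599616 155.04299463 144.62892258] [-6.06094057e-01  7.95392961e-01 -1.70485232e-04  4.35933390e-05]
```

View pics/w4.png

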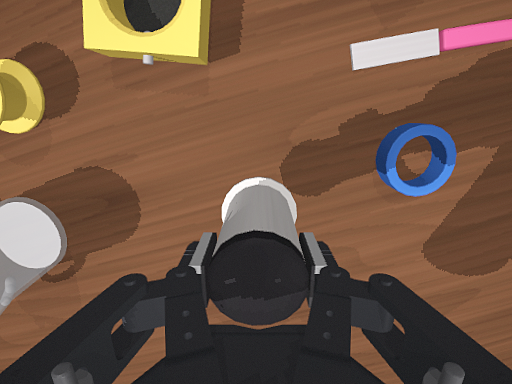

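Lifted: 3.75 N is about 0.38 kg, so this one is half-cored and belongs in yellow. I'll move towards the yellow nest and measure it.

```bash
python3 -m inch '[0.025,0.008,0,0,0,0,255, 0.06,0.018,0,0,0,0,255, 0.085,0.026,0,0,0,0,255, 0.097,0.03,0,0,0,0,255, 0.097,0.03,0,0,0,0,255]'
python3 - <<'E'
from h import *
F=[]
for i in range(3):
    d=cam("wrist"); s=manip.get_state(); F.append(s["wrist_force"])
print(np.mean(F,0)); 
np.save("d.npy",d,allow_pickle=True)
print(s["position"],s["tool_rot"])
cv2.imwrite("pics/w5.png",d["frame"][:,:,::-1])
print(proj(d,[[622,194,40]]))
E
```

```text
clock: 5.07
position: [542.8, 186.0, 144.0]
tool_rot: [-0.606, 0.795, -0.0, 0.0]
wrist_force: [0.1, -0.3, -3.9]
opening: 0.54
[-0.38617751  0.10568024 -4.22661659]
[539.46287279 184.64679062 144.00859068] [-6.05935502e-01  7.95513452e-01 -2.80301110e-05 -7.16783333e-04]
[[219.70730358 107.98622036]]
```

View pics/w5.png

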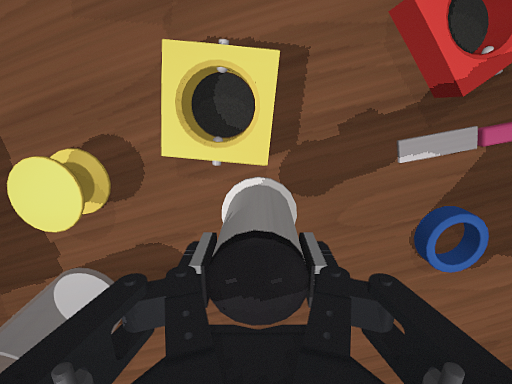

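```bash
cat >> h.py <<'E'
COL={"yellow":lambda h:(h[...,0]>22)&(h[...,0]<38)&(h[...,1]>90)&(h[...,2]>90),
"red":lambda h:((h[...,0]<6)|(h[...,0]>174))&(h[...,1]>150)&(h[...,2]>90),
"white":lambda h:(h[...,1]<40)&(h[...,2]>150)}
def nest(d,col,x,y):
    h=cv2.cvtColor(d["frame"],cv2.COLOR_RGB2HSV); m=COL[col](h).astype(np.uint8)
    u,v=proj(d,[[x,y,40]])[0]
    cs,hi=cv2.findContours(m,cv2.RETR_CCOMP,cv2.CHAIN_APPROX_NONE)
    best=min((i for i in range(len(cs)) if hi[0][i][3]<0 and cv2.contourArea(cs[i])>1500),key=lambda i:np.hypot(*(cs[i].reshape(-1,2).mean(0)-[u,v])))
    P=back(d,cs[best].reshape(-1,2),40)[:,:2].astype(np.float32)
    return cv2.minAreaRect(P),P
def foot(d,tcp,x0,y0,under,H=12,save=None):
    # match visible far arc of foot top circle (R=29 at under+12): edge between white foot & table, rows above
    g=cv2.GaussianBlur(d["frame"].astype(np.float32).mean(2),(0,0),1.0)
    th=np.linspace(0,2*np.pi,360,endpoint=False)
    return g,th
E
python3 - <<'E'
from h import *
d=np.load("d.npy",allow_pickle=True).item()
r,P=nest(d,"yellow",622,194); print(r)
crop(d,150,30,310,240,3,"pics/c3.png")
T=np.array(d["world_to_cam"]);print("cam",-T[:3,:3].T@T[:3,3])
# predicted outlines
im=d["frame"][:,:,::-1].copy(); im=cv2.resize(im,None,fx=3,fy=3,interpolation=cv2.INTER_CUBIC)
th=np.linspace(0,2*np.pi,200)
def dr(x,y,z,R,c):
    q=proj(d,np.c_[x+R*np.cos(th),y+R*np.sin(th),0*th+z]); cv2.polylines(im,[np.int32((q+.5)*3*8)],True,c,1,cv2.LINE_AA,3)
dr(*r[0],40,30.3,(0,0,255))
tx,ty=539.5,184.6
u=62
dr(tx+1,ty-.8,u+12,29,(0,0,255)); dr(tx+1,ty-.8,u+102,24,(0,255,0)); 
cv2.imwrite("pics/c3.png",im[60:780,420:1000])
E
```

```text
((624.836181640625, 195.32376098632812), (90.44639587402344, 90.64036560058594), 69.2398452758789)
cam [613.47579626 165.04466278 268.97196958]
```

View pics/c3.png

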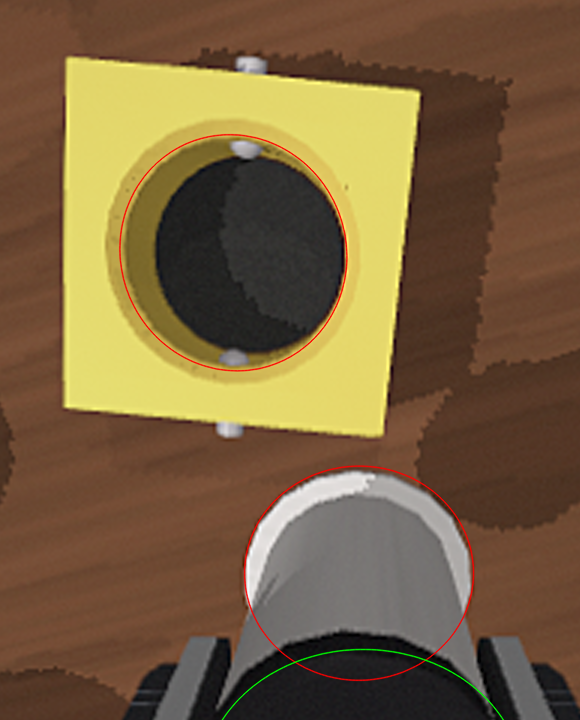

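```bash
cat >> h.py <<'E'
def footfit(d,x,y,z,R=29,a0=-160,a1=-20,thr=None):
    """apparent centre of the foot's rim (world plane z) from the far arc in the image"""
    g=cv2.GaussianBlur(d["frame"].astype(np.float32).min(2),(0,0),0.8)
    th=np.linspace(0,2*np.pi,720)
    q=proj(d,np.c_[x+R*np.cos(th),y+R*np.sin(th),0*th+z]); c=q.mean(0)
    pts=[]
    for a in np.radians(np.arange(a0,a1,3)):
        dirv=np.array([np.cos(a),np.sin(a)])
        an=np.arctan2(q[:,1]-c[1],q[:,0]-c[0]); r0=np.hypot(*(q[np.argmin(abs(np.angle(np.exp(1j*(an-a)))))]-c))
        rr=np.arange(r0-7,r0+7,.25); p=c+rr[:,None]*dirv
        s=cv2.remap(g,p[:,0].astype(np.float32)[None],p[:,1].astype(np.float32)[None],cv2.INTER_LINEAR)[0]
        gr=np.gradient(s); i=np.argmin(gr); pts.append(p[i])
    pts=np.array(pts); W=back(d,pts,z)[:,:2]
    f=least_squares(lambda k:np.hypot(W[:,0]-k[0],W[:,1]-k[1])-R,[x,y],loss="soft_l1",f_scale=.5)
    f3=least_squares(lambda k:np.hypot(W[:,0]-k[0],W[:,1]-k[1])-k[2],[x,y,R],loss="soft_l1",f_scale=.5)
    return f.x,f3.x,np.sqrt(np.mean(f.fun**2)),pts
E
python3 - <<'E'
from h import *
d=np.load("d.npy",allow_pickle=True).item()
for u in (60.5,61.5,62.5):
  f=footfit(d,540.5,184,u+12); print(u,f[:3], f[0]-[539.46,184.65])
E
```

```text
60.5 (array([538.60339193, 184.58099402]), array([538.98103707, 184.48356564,  28.67086387]), np.float64(0.21642332342169307)) [-0.85660807 -0.06900598]
61.5 (array([538.8531735, 184.5558838]), array([539.1137253 , 184.48812786,  28.7738986 ]), np.float64(0.1933908224476604)) [-0.6068265 -0.0941162]
62.5 (array([539.0429786 , 184.51729719]), array([539.73899718, 184.33622459,  28.39754467]), np.float64(0.23184756420915315)) [-0.4170214  -0.13270281]
```

```bash
python3 -m inch '[0.02,0.0025,0,0,0,0,255, 0.045,0.0055,0,0,0,0,255, 0.07,0.009,0,0,0,0,255, 0.086,0.0108,0,0,0,0,255, 0.086,0.0108,0,0,0,0,255]';python3 -m inch '[0,0,0,0,0,0,255, 0,0,0,0,0,0,255, 0,0,0,0,0,0,255, 0,0,0,0,0,0,255, 0,0,0,0,0,0,255]'
cat > look.py <<'E'
import sys
from h import *
col,x,y,off,name=sys.argv[1],float(sys.argv[2]),float(sys.argv[3]),float(sys.argv[4]),sys.argv[5]
s=manip.get_state()
d=cam("wrist"); s2=manip.get_state(); p=s["position"]
print(p.round(2),s2["position"].round(2),s["wrist_force"].round(1),s["tool_rot"].round(4))
u=p[2]-off
f=footfit(d,p[0]-.6,p[1]-.1,u+12); print("foot",f[:3])
im=d["frame"][:,:,::-1].copy(); im=cv2.resize(im,None,fx=3,fy=3,interpolation=cv2.INTER_CUBIC)
th=np.linspace(0,2*np.pi,200)
def dr(x,y,z,R,c):
    q=proj(d,np.c_[x+R*np.cos(th),y+R*np.sin(th),0*th+z]); cv2.polylines(im,[np.int32((q+.5)*3*8)],True,c,1,cv2.LINE_AA,3)
dr(x,y,40,30.3,(0,0,255)); dr(*f[0],u+12,29,(0,255,0))
try:
    r,P=nest(d,col,x,y); print("nest",r)
    q=proj(d,np.c_[cv2.boxPoints(r),np.full(4,40)]); cv2.polylines(im,[np.int32((q+.5)*24)],True,(255,0,0),1,cv2.LINE_AA,3)
except Exception as e: print(e)
cv2.imwrite(name,im[180:780,370:1170])
E
python3 look.py yellow 624.8 195.3 82.5 pics/l1.png
```

```text
clock: 5.63
position: [627.4, 195.6, 143.8]
tool_rot: [-0.606, 0.796, -0.0, -0.0]
wrist_force: [0.2, 0.5, -4.0]
opening: 0.541
clock: 6.05
position: [626.9, 195.7, 144.2]
tool_rot: [-0.606, 0.795, -0.0, -0.0]
wrist_force: [0.5, -0.4, -3.7]
opening: 0.542
[626.86 195.7  144.2 ] [626.99 195.71 144.14] [ 0.5 -0.4 -3.7] [-6.060e-01  7.954e-01 -4.000e-04 -2.000e-04]
foot (array([625.93536939, 195.43656251]), array([626.48749429, 195.29855503,  28.52848586]), np.float64(0.2391057155677387))
nest ((628.4800415039062, 194.0234375), (90.3396987915039, 91.41653442382812), 69.2201919555664)
```

View pics/l1.png

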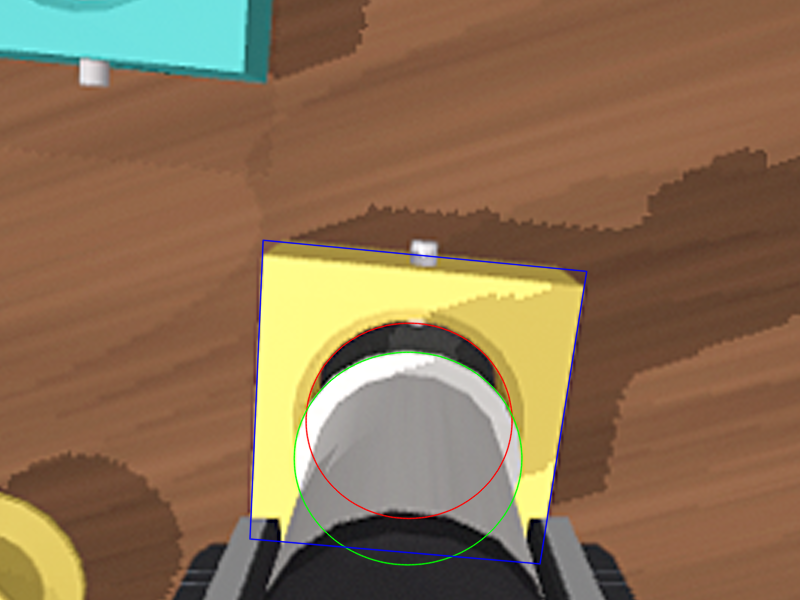

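Run:
```python
from h import *
d=cam("wrist"); s=manip.get_state(); print(s["position"])
q=(np.array([(263,253),(584,286),(541,563),(250,540)])+[370,180])/3-.33
P=back(d,q,40)[:,:2]; print(P.round(1))
e=P[1]-P[0]; w=np.linalg.norm(e); e/=w; n=np.array([e[1],-e[0]]); n=n if n@(P[2]-P[1])>0 else -n
print("w",w,"centre",(P[0]+P[1])/2+45*n, np.degrees(np.arctan2(e[1],e[0])))
```

```text
[627.10150466 195.73419683 144.11565204]
[[683.7 221. ]
 [651.2 137. ]
 [569.7 167.5]
 [601.2 252.4]]
w 90.08999233071927 centre [625.49310298 195.26647683] -111.18962003917252
```

```bash
python3 -m inch '[-0.001,0,-0.005,0,0,0,255, -0.001,0,-0.01,0,0,0,255, -0.001,0,-0.016,0,0,0,255, -0.001,0,-0.016,0,0,0,255, -0.001,0,-0.016,0,0,0,255]'; python3 look.py yellow 625.2 195.3 82.5 pics/l2.png
```

```text
clock: 6.57
position: [625.7, 195.5, 127.2]
tool_rot: [-0.606, 0.795, -0.0, -0.001]
wrist_force: [0.0, -0.5, -3.4]
opening: 0.539
[625.72 195.48 127.19] [626.03 195.59 127.7 ] [ 0.  -0.5 -3.4] [-6.060e-01  7.955e-01 -3.000e-04 -9.000e-04]
foot (array([624.71346521, 195.17068221]), array([625.41413678, 194.99621076,  28.39868458]), np.float64(0.21185711963355566))
nest ((632.1768798828125, 192.58175659179688), (90.13575744628906, 83.98933410644531), 69.075927734375)
```

View pics/l2.png

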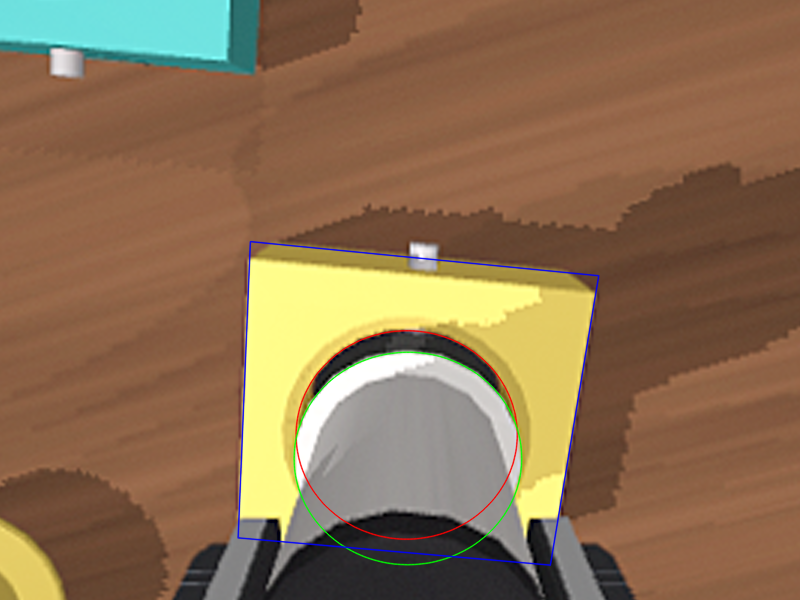

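```bash
python3 -m inch '[0,0,-0.003,0,0,0,255, 0,0,-0.006,0,0,0,255, 0,0,-0.009,0,0,0,255, 0,0,-0.012,0,0,0,255, 0,0,-0.012,0,0,0,255]'; python3 look.py yellow 625.2 195.3 82.5 pics/l3.png
```

```text
clock: 7.03
position: [625.6, 195.4, 114.8]
tool_rot: [-0.606, 0.796, -0.0, -0.001]
wrist_force: [-0.3, 0.4, -4.0]
opening: 0.539
[625.6  195.39 114.76] [625.78 195.44 115.17] [-0.3  0.4 -4. ] [-6.059e-01  7.955e-01 -3.000e-04 -1.200e-03]
foot (array([624.64411566, 195.1324872 ]), array([625.21418678, 194.98562851,  28.50731328]), np.float64(0.21020065557250522))
nest ((635.3108520507812, 191.40174865722656), (90.27481079101562, 77.71825408935547), 69.26089477539062)
```

View pics/l3.png

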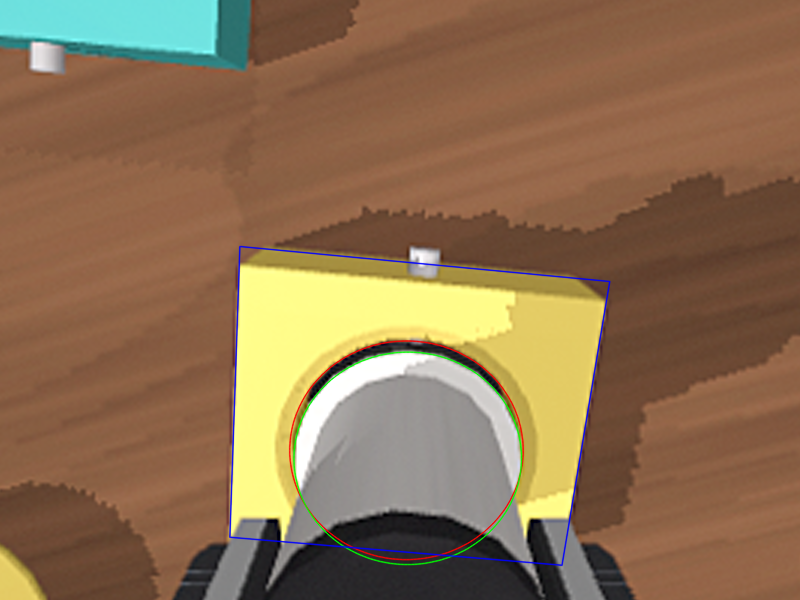

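The foot is concentric with the bore to within a pixel. I'll continue into the bore while watching the force.

```bash
python3 -m inch '[0,0,-0.002,0,0,0,255, 0,0,-0.004,0,0,0,255, 0,0,-0.006,0,0,0,255, 0,0,-0.008,0,0,0,255, 0,0,-0.008,0,0,0,255]'; python3 look.py yellow 625.2 195.3 82.5 pics/l4.png
```

```text
clock: 7.5
position: [625.5, 195.3, 106.6]
tool_rot: [-0.606, 0.796, -0.0, -0.001]
wrist_force: [-0.8, -0.3, -3.2]
opening: 0.543
[625.51 195.32 106.58] [625.61 195.36 106.79] [-0.8 -0.3 -3.2] [-6.059e-01  7.955e-01 -3.000e-04 -1.400e-03]
foot (array([624.39365872, 195.0733082 ]), array([624.77050615, 194.97914495,  28.6763543 ]), np.float64(0.20208989518991086))
nest ((636.2198486328125, 191.05616760253906), (90.41148376464844, 76.11195373535156), 69.21721649169922)
```

View pics/l4.png

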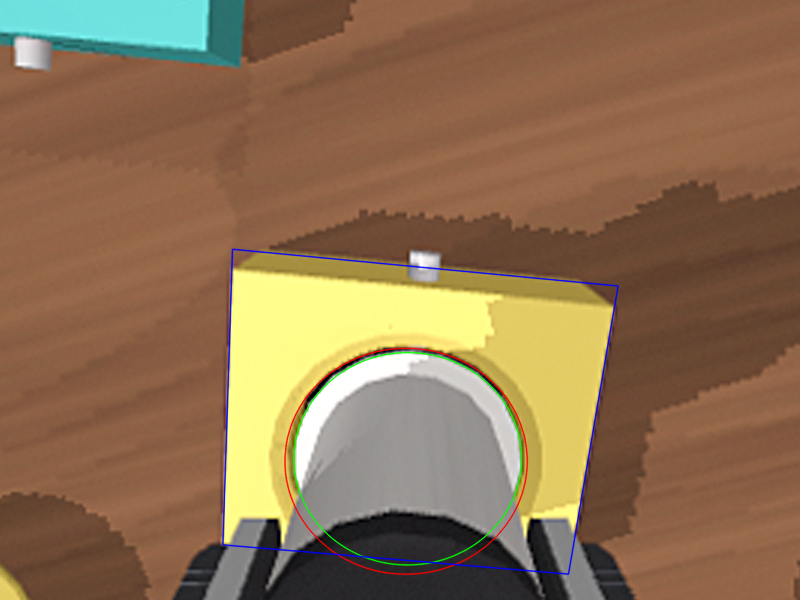

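```bash
python3 -m inch '[0,0,-0.001,0,0,0,255, 0,0,-0.002,0,0,0,255, 0,0,-0.003,0,0,0,255, 0,0,-0.004,0,0,0,255, 0,0,-0.004,0,0,0,255]'; python3 -m inch '[0,0,-0.001,0,0,0,255, 0,0,-0.002,0,0,0,255, 0,0,-0.002,0,0,0,255, 0,0,-0.002,0,0,0,255, 0,0,-0.002,0,0,0,255]'
```

```text
clock: 7.97
position: [626.0, 195.5, 103.2]
tool_rot: [-0.606, 0.795, -0.0, -0.001]
wrist_force: [1.3, 0.4, -0.7]
opening: 0.54
clock: 8.38
position: [626.4, 195.6, 101.9]
tool_rot: [-0.606, 0.795, -0.001, -0.0]
wrist_force: [-1.0, -0.3, 6.2]
opening: 0.539
```

```bash
python3 -m inch '[0,0,-0.001,0,0,0,255, 0,0,-0.002,0,0,0,255, 0,0,-0.002,0,0,0,255, 0,0,-0.002,0,0,0,255, 0,0,-0.002,0,0,0,255]'; python3 -m inch '[0,0,-0.001,0,0,0,255, 0,0,-0.002,0,0,0,255, 0,0,-0.002,0,0,0,255, 0,0,-0.002,0,0,0,255, 0,0,-0.002,0,0,0,255]'
```

```text
clock: 8.8
position: [626.7, 195.8, 100.5]
tool_rot: [-0.606, 0.795, -0.001, 0.0]
wrist_force: [-0.5, -0.4, 5.3]
opening: 0.538
clock: 9.22
position: [626.9, 196.0, 99.0]
tool_rot: [-0.606, 0.795, -0.001, 0.001]
wrist_force: [-1.7, -0.5, 5.5]
opening: 0.541
```

```bash
python3 -m inch '[-0.001,-0.0005,-0.001,0,0,0,255, -0.001,-0.0005,-0.002,0,0,0,255, -0.001,-0.0005,-0.003,0,0,0,255, -0.001,-0.0005,-0.003,0,0,0,255, -0.001,-0.0005,-0.003,0,0,0,255]'; python3 -m inch '[-0.0005,-0.0005,-0.001,0,0,0,255, -0.0005,-0.0005,-0.002,0,0,0,255, -0.0005,-0.0005,-0.003,0,0,0,255, -0.0005,-0.0005,-0.003,0,0,0,255, -0.0005,-0.0005,-0.003,0,0,0,255]'
```

```text
clock: 9.63
position: [626.3, 196.1, 96.3]
tool_rot: [-0.606, 0.795, -0.001, 0.001]
wrist_force: [0.1, 1.5, 2.6]
opening: 0.541
clock: 10.05
position: [625.0, 195.3, 91.6]
tool_rot: [-0.606, 0.795, -0.0, 0.0]
wrist_force: [2.1, 0.7, -9.6]
opening: 0.545
```

```bash
python3 -m inch '[0,0,-0.001,0,0,0,255, 0,0,-0.002,0,0,0,255, 0,0,-0.002,0,0,0,255, 0,0,-0.002,0,0,0,255, 0,0,-0.002,0,0,0,255]'; python3 -m inch '[0,0,-0.001,0,0,0,255, 0,0,-0.001,0,0,0,255, 0,0,-0.001,0,0,0,255, 0,0,-0.001,0,0,0,255, 0,0,-0.001,0,0,0,255]'
```

```text
clock: 10.47
position: [624.7, 195.1, 89.5]
tool_rot: [-0.606, 0.795, -0.0, -0.0]
wrist_force: [1.4, -0.4, -4.3]
opening: 0.544
clock: 10.88
position: [624.8, 195.0, 88.6]
tool_rot: [-0.606, 0.795, -0.0, -0.0]
wrist_force: [1.1, -0.1, -3.3]
opening: 0.538
```

```bash
python3 -m inch '[0,0,-0.001,0,0,0,255, 0,0,-0.0015,0,0,0,255, 0,0,-0.0015,0,0,0,255, 0,0,-0.0015,0,0,0,255, 0,0,-0.0015,0,0,0,255]'; python3 -m inch '[0,0,-0.0005,0,0,0,255, 0,0,-0.0005,0,0,0,255, 0,0,-0.0005,0,0,0,255, 0,0,-0.0005,0,0,0,255, 0,0,-0.0005,0,0,0,255]'
```

```text
clock: 11.3
position: [625.1, 194.8, 88.5]
tool_rot: [-0.606, 0.795, -0.001, 0.0]
wrist_force: [-2.3, -2.2, 7.4]
opening: 0.543
clock: 11.72
position: [625.2, 194.8, 88.5]
tool_rot: [-0.606, 0.795, -0.001, 0.0]
wrist_force: [-1.5, -1.9, 5.0]
opening: 0.539
```

It is on the floor (underside ~6 mm, upward force). Releasing.

```bash
python3 -m inch '[0,0,0,0,0,0,100, 0,0,0,0,0,0,0, 0,0,0,0,0,0,0, 0,0,0,0,0,0,0, 0,0,0,0,0,0,0]'; python3 -m inch '[0,0,0,0,0,0,0, 0,0,0.02,0,0,0,0, 0,0,0.05,0,0,0,0, 0,0,0.08,0,0,0,0, 0,0,0.11,0,0,0,0]';  python3 - <<'E'
from h import *
d=cam("wrist"); s=manip.get_state(); print(s["position"],s["wrist_force"])
cv2.imwrite("pics/w6.png",d["frame"][:,:,::-1])
st,ce,c=capfit(d,625,195,108); P=back(d,c,108)[:,:2]; print("cap",cv2.fitEllipse(P.astype(np.float32)))
E
```

```text
clock: 12.13
position: [625.2, 194.9, 88.3]
tool_rot: [-0.606, 0.795, -0.001, 0.0]
wrist_force: [-0.1, 1.1, -0.1]
opening: 0.997
clock: 12.55
position: [625.0, 194.7, 199.3]
tool_rot: [-0.606, 0.795, -0.001, -0.0]
wrist_force: [0.2, 0.4, 0.5]
opening: 1.0
[627.94112094 195.71894342 206.79765836] [2.88437709 1.44867021 7.68540014]
cap ((625.8314819335938, 194.05535888671875), (45.57197952270508, 47.48296356201172), 74.18711853027344)
```

View pics/w6.png

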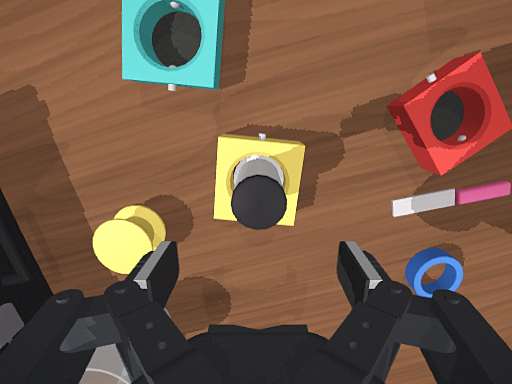

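Weight 1 is seated upright in the yellow nest, with its cap at (258,202) and its apparent centre at (625.8,194.1). Now for the second weight.

```bash
python3 -c "
from station import manip
print(manip.get_state()['qpos'])"; python3 -m inch '[-0.008,-0.018,0.01,0,0,0,0, -0.024,-0.055,0.02,0,0,0,0, -0.04,-0.092,0.03,0,0,0,0, -0.056,-0.129,0.03,0,0,0,0, -0.071,-0.166,0.03,0,0,0,0]'; python3 -m inch '[-0.016,-0.037,0,0,0,0,0, -0.032,-0.074,0,0,0,0,0, -0.047,-0.111,0,0,0,0,0, -0.063,-0.148,0,0,0,0,0, -0.079,-0.185,0,0,0,0,0]'
```

```text
[ 0.60033032  0.35187572 -0.09713575  0.00450067 -1.11241029  0.70179745]
clock: 13.02
position: [556.2, 28.5, 237.5]
tool_rot: [-0.607, 0.795, -0.003, 0.005]
wrist_force: [0.8, -1.2, -0.7]
opening: 1.0
clock: 13.43
position: [476.1, -158.0, 237.7]
tool_rot: [-0.607, 0.795, -0.003, 0.006]
wrist_force: [1.1, 0.1, -0.2]
opening: 0.999
```

```bash
python3 -m inch '[-0.008,-0.018,0,0,0,0,0, -0.015,-0.036,0,0,0,0,0, -0.015,-0.036,0,0,0,0,0, -0.015,-0.036,0,0,0,0,0, -0.015,-0.036,0,0,0,0,0]'
cat >> h.py <<'E'
from scipy.spatial.transform import Rotation as Ro
def tiltfix(s):
    R=Ro.from_quat(s["tool_rot"]); z=R.as_matrix()[:,2]
    c=np.cross(z,[0,0,-1]); return np.degrees(c)
E
python3 - <<'E'
from h import *
d=cam("wrist"); s=manip.get_state(); print(s["position"],s["wrist_force"],s["qpos"],"tiltfix",tiltfix(s))
cv2.imwrite("pics/w7.png",d["frame"][:,:,::-1])
st,ce,c=capfit(d,461,-194,102); P=back(d,c,102)[:,:2]; print("cap",cv2.fitEllipse(P.astype(np.float32)),ce)
E
```

```text
clock: 13.85
position: [461.2, -193.9, 237.7]
tool_rot: [-0.607, 0.795, -0.003, 0.006]
wrist_force: [0.3, 0.3, -0.4]
opening: 0.998
[ 461.33461444 -193.56504925  237.66146616] [-0.02494455 -0.04316009  0.07362503] [-0.00598545  0.07011277 -0.38660439 -0.00314309 -1.10138886  1.31283674] tiltfix [-0.15625121  0.72814125  0.        ]
cap ((462.32415771484375, -195.57614135742188), (45.99814987182617, 47.117794036865234), 76.05357360839844) [260.19033928 188.24094307]
```

View pics/w7.png

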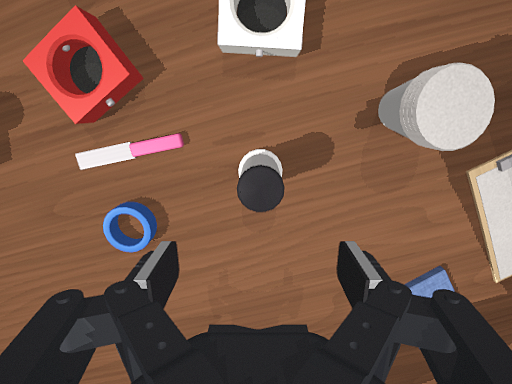

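The cap is at (260,188) with clear space around it. I'll correct the small tilt while descending.

```bash
python3 -m inch '[0.001,-0.002,-0.02,-0.16,0.73,0,0, 0.001,-0.002,-0.05,-0.16,0.73,0,0, 0.001,-0.002,-0.08,-0.16,0.73,0,0, 0.001,-0.002,-0.11,-0.16,0.73,0,0, 0.001,-0.002,-0.11,-0.16,0.73,0,0]'
python3 - <<'E'
from h import *
d=cam("wrist"); s=manip.get_state(); print(s["position"],s["wrist_force"],"tiltfix",tiltfix(s))
cv2.imwrite("pics/w8.png",d["frame"][:,:,::-1])
st,ce,c=capfit(d,462,-195.5,102); P=back(d,c,102)[:,:2]; print("cap",cv2.fitEllipse(P.astype(np.float32)),ce)
E
```

```text
clock: 14.32
position: [459.2, -194.2, 122.6]
tool_rot: [-0.607, 0.794, 0.003, -0.003]
wrist_force: [-1.3, 0.8, -1.2]
opening: 1.0
[ 460.76454816 -194.68323609  125.42714399] [ 0.24313987 -0.37661792  0.75879894] tiltfix [-0.01363928 -0.35280011 -0.        ]
cap ((463.3971252441406, -195.87112426757812), (45.76933288574219, 48.13151931762695), 77.16387939453125) [259.12660393 234.43648417]
```

View pics/w8.png

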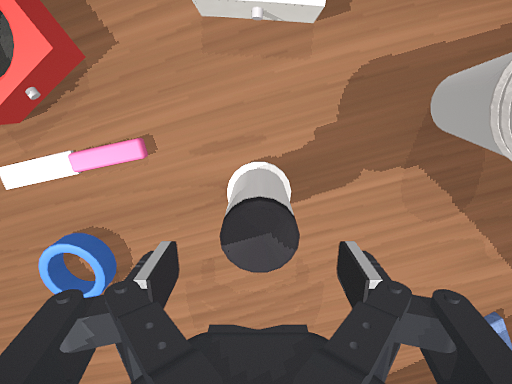

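```bash
python3 -m inch '[0.0015,-0.001,-0.015,0,0,0,0, 0.0015,-0.001,-0.03,0,0,0,0, 0.0015,-0.001,-0.044,0,0,0,0, 0.0015,-0.001,-0.044,0,0,0,0, 0.0015,-0.001,-0.044,0,0,0,0]'
python3 - <<'E'
from h import *
d=cam("wrist");s=manip.get_state(); print(s["position"],s["wrist_force"],"tiltfix",tiltfix(s))
E
```

```text
clock: 14.78
position: [463.3, -195.5, 82.8]
tool_rot: [-0.608, 0.794, 0.002, -0.002]
wrist_force: [0.4, -0.0, 1.4]
opening: 1.001
[ 463.63548245 -195.57392654   83.1673059 ] [-0.38395291 -0.1953824  -0.28933102] tiltfix [ 0.01593684 -0.24190143  0.        ]
```

```bash
python3 -m inch '[-0.001,0,-0.001,0,-0.24,0,0, -0.001,0,-0.001,0,-0.24,0,0, -0.001,0,-0.001,0,-0.24,0,150, -0.001,0,-0.001,0,-0.24,0,255, -0.001,0,-0.001,0,-0.24,0,255]' 60; python3 -m inch '[0,0,0,0,0,0,255, 0,0,0,0,0,0,255, 0,0,0,0,0,0,255, 0,0,0,0,0,0,255, 0,0,0,0,0,0,255]' 60
python3 - <<'E'
from h import *
d=cam("wrist");s=manip.get_state(); print(s["position"],s["wrist_force"],"tiltfix",tiltfix(s))
E
```

```text
clock: 15.25
position: [462.7, -195.6, 82.5]
tool_rot: [-0.608, 0.794, -0.0, 0.0]
wrist_force: [0.4, 0.3, -0.2]
opening: 0.605
clock: 15.67
position: [462.8, -195.9, 82.8]
tool_rot: [-0.608, 0.794, -0.0, -0.0]
wrist_force: [-1.3, -1.2, 5.7]
opening: 0.541
[ 462.76347056 -195.86990786   82.84684777] [-2.08243185 -1.5356552   5.93364128] tiltfix [0.0392239  0.03130145 0.        ]
```

```bash
python3 -m inch '[0,0,0.01,0,0,0,255, 0,0,0.025,0,0,0,255, 0,0,0.045,0,0,0,255, 0,0,0.06,0,0,0,255, 0,0,0.06,0,0,0,255]'; python3 -m inch '[0,0,0,0,0,0,255, 0,0,0,0,0,0,255, 0,0,0,0,0,0,255, 0,0,0,0,0,0,255, 0,0,0,0,0,0,255]'
python3 - <<'E'
from h import *
F=[];
for i in range(4):
    d=cam("wrist"); s=manip.get_state(); F.append(s["wrist_force"]); 
print(np.mean(F,0),np.std(F,0),s["position"],tiltfix(s))
E
```

```text
clock: 16.13
position: [463.8, -195.8, 144.6]
tool_rot: [-0.608, 0.794, -0.001, 0.001]
wrist_force: [1.0, -0.3, -5.9]
opening: 0.541
clock: 16.55
position: [463.3, -195.7, 143.7]
tool_rot: [-0.608, 0.794, -0.001, 0.001]
wrist_force: [-0.2, 0.1, -6.3]
opening: 0.54
[ 0.06923298 -0.02002945 -6.55669975] [0.37386137 0.47731384 0.38962189] [ 463.69806559 -195.78235196  144.33256677] [0.0337388  0.17874178 0.        ]
```

6.5 N is about 0.67 kg, so this one is solid and goes in red. I'll move to a viewing position short of the red nest.

```bash
python3 -m inch '[0.01,0.018,0,0,0,0,255, 0.027,0.045,0,0,0,0,255, 0.045,0.075,0,0,0,0,255, 0.064,0.107,0,0,0,0,255, 0.08,0.135,0,0,0,0,255]'; python3 -m inch '[0.01,0.015,0.001,0,0.2,0,255, 0.01,0.015,0.001,0,0.2,0,255, 0.01,0.015,0.001,0,0.2,0,255, 0.01,0.015,0.001,0,0.2,0,255, 0.01,0.015,0.001,0,0.2,0,255]'
python3 - <<'E'
from h import *
F=[]
for i in range(3):
    d=cam("wrist"); s=manip.get_state(); F.append(s["wrist_force"])
print(np.mean(F,0)); 
p=s["position"]; print(p,tiltfix(s))
for o in (82,82.8,83.5): f=footfit(d,p[0]-.6,p[1]-.1,p[2]-o+12); print("foot",f[:3],f[0]-p[:2])
r,P=nest(d,"red",638,-27); print(r)
im=cv2.resize(d["frame"][:,:,::-1],None,fx=3,fy=3,interpolation=cv2.INTER_CUBIC)
q=proj(d,np.c_[cv2.boxPoints(r),np.full(4,40)]); cv2.polylines(im,[np.int32((q+.5)*24)],True,(255,0,0),1,cv2.LINE_AA,3)
cv2.imwrite("pics/w9.png",im[0:600,370:1170])
cv2.imwrite("pics/w9f.png",d["frame"][:,:,::-1])
E
```

```text
clock: 17.17
position: [544.8, -59.1, 144.5]
tool_rot: [-0.608, 0.794, -0.001, 0.001]
wrist_force: [-0.1, -1.1, -5.0]
opening: 0.543
clock: 17.58
position: [554.2, -44.6, 145.3]
tool_rot: [-0.608, 0.794, -0.0, -0.0]
wrist_force: [-0.9, 0.3, -6.3]
opening: 0.544
[ 0.1087118  -0.06873785 -6.7510456 ]
[554.46214473 -44.78016103 145.5462302 ] [0.02513397 0.02700693 0.        ]
foot (array([553.19631984, -44.29698196]), array([553.7978115 , -44.45401395,  28.48145603]), np.float64(0.1999069591554793)) [-1.2658249   0.48317907]
foot (array([553.07325493, -44.27361694]), array([553.59011164, -44.40847225,  28.55340142]), np.float64(0.18435520743313705)) [-1.3888898   0.50654409]
foot (array([552.8857034 , -44.17375287]), array([553.31854417, -44.29399657,  28.62076616]), np.float64(0.21098364733283828)) [-1.57644133  0.60640816]
((638.44580078125, -26.63146209716797), (90.53598022460938, 90.655517578125), 21.211177825927734)
```

View pics/w9.png

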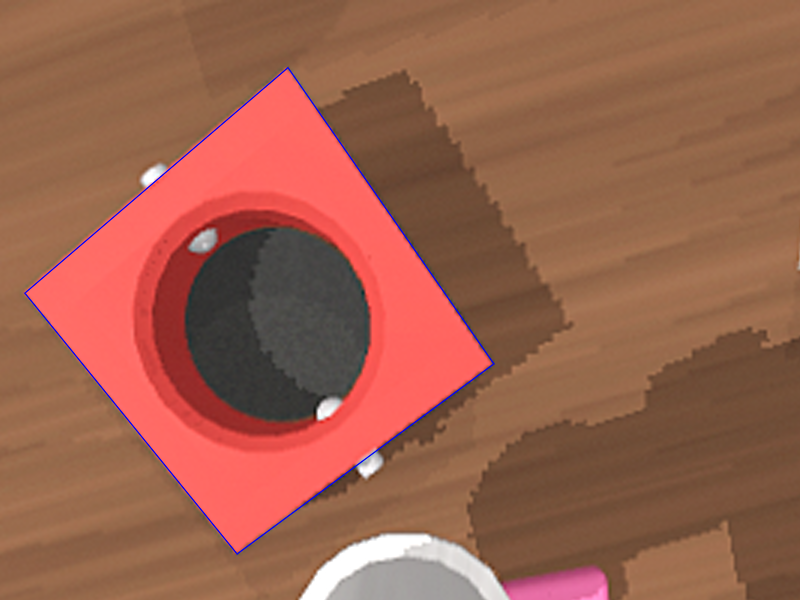

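```bash
python3 -m inch '[0.015,0.003,0,0,0,0,255, 0.04,0.008,0,0,0,0,255, 0.065,0.0135,0,0,0,0,255, 0.085,0.0175,0,0,0,0,255, 0.085,0.0175,0,0,0,0,255]';python3 -m inch '[0,0,-0.005,0,0,0,255, 0,0,-0.01,0,0,0,255, 0,0,-0.016,0,0,0,255, 0,0,-0.016,0,0,0,255, 0,0,-0.016,0,0,0,255]'; python3 look.py red 638.4 -26.6 82.8 pics/l5.png; python3 -c "
from h import *
print(tiltfix(manip.get_state()))"
```

```text
clock: 18.15
position: [643.4, -27.1, 145.4]
tool_rot: [-0.608, 0.794, -0.001, 0.001]
wrist_force: [1.6, -0.1, -6.3]
opening: 0.542
clock: 18.57
position: [642.4, -27.4, 128.9]
tool_rot: [-0.608, 0.794, -0.001, 0.001]
wrist_force: [-0.6, 0.1, -6.4]
opening: 0.544
[642.43 -27.38 128.85] [642.92 -27.29 129.41] [-0.6  0.1 -6.4] [-6.078e-01  7.941e-01 -1.000e-03  5.000e-04]
foot (array([641.29975277, -26.84523963]), array([641.81817172, -26.97688475,  28.55272365]), np.float64(0.19401687959772085))
nest ((640.0729370117188, -26.175289154052734), (93.1823959350586, 90.31979370117188), 20.985519409179688)
[0.05072368 0.17536471 0.        ]
```

View pics/l5.png

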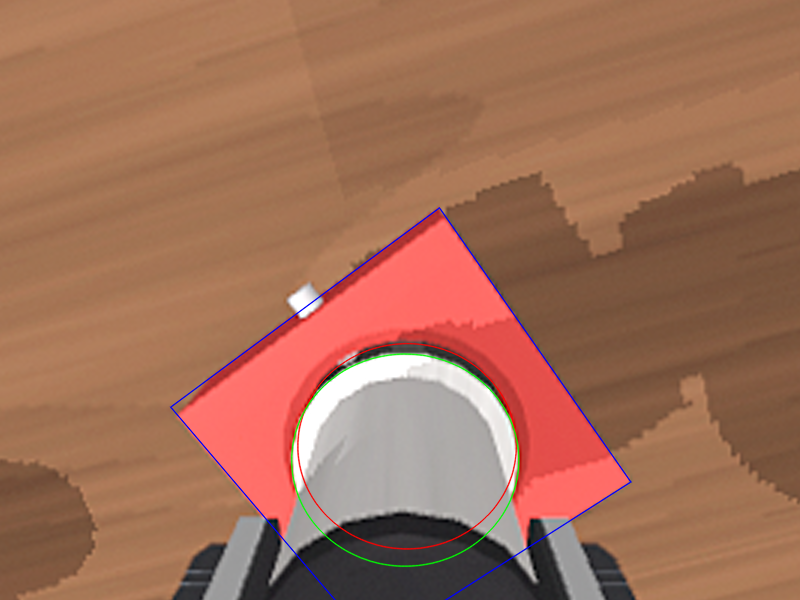

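```bash
python3 -m inch '[-0.003,0,0,0.05,0.17,0,255, -0.003,0,0,0.05,0.17,0,255, -0.003,0,0,0.05,0.17,0,255, -0.003,0,0,0.05,0.17,0,255, -0.003,0,0,0.05,0.17,0,255]'; python3 look.py red 638.4 -26.6 82.8 pics/l6.png; python3 -c "
from h import *
print(tiltfix(manip.get_state()))"
```

```text
clock: 19.03
position: [640.0, -27.2, 129.6]
tool_rot: [-0.608, 0.794, -0.0, 0.0]
wrist_force: [0.7, -0.2, -6.7]
opening: 0.543
[640.01 -27.23 129.64] [639.97 -27.25 129.55] [ 0.7 -0.2 -6.7] [-6.079e-01  7.940e-01 -1.000e-04  2.000e-04]
foot (array([638.80874655, -26.63119347]), array([639.17424235, -26.73091801,  28.68591349]), np.float64(0.19491692902116742))
nest ((639.9873046875, -26.171600341796875), (92.84159851074219, 90.34001159667969), 20.885663986206055)
[-0.00262061  0.01872669  0.        ]
```

View pics/l6.png

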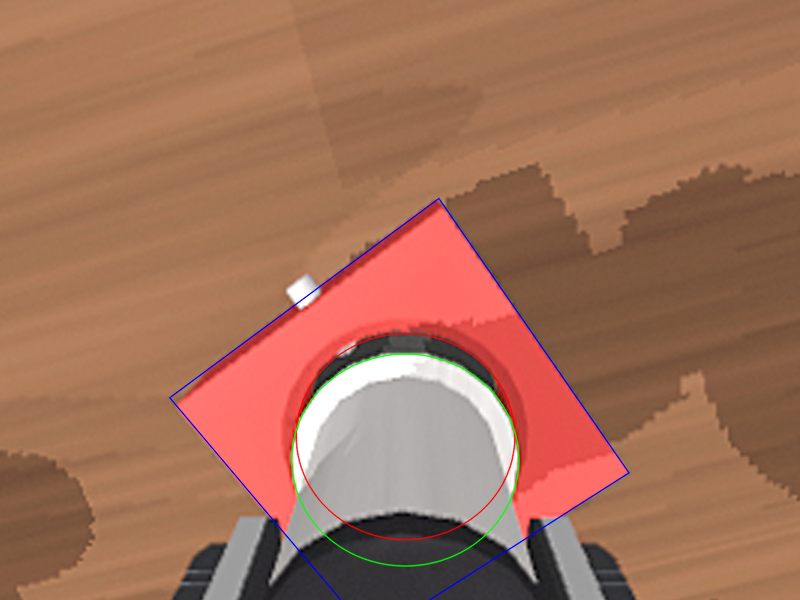

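Foot and bore agree to 0.4 mm. Descending.

```bash
python3 -m inch '[0,0,-0.003,0,0,0,255, 0,0,-0.006,0,0,0,255, 0,0,-0.009,0,0,0,255, 0,0,-0.012,0,0,0,255, 0,0,-0.012,0,0,0,255]'; python3 look.py red 638.4 -26.6 82.8 pics/l7.png; python3 -c "
from h import *
print(tiltfix(manip.get_state()))"
```

```text
clock: 19.5
position: [639.4, -27.3, 116.5]
tool_rot: [-0.608, 0.794, 0.0, -0.001]
wrist_force: [-0.2, -0.6, -7.9]
opening: 0.545
[639.44 -27.32 116.46] [639.64 -27.32 116.88] [-0.2 -0.6 -7.9] [-6.078e-01  7.941e-01  3.000e-04 -5.000e-04]
foot (array([638.12696221, -26.70128769]), array([638.54896892, -26.81053108,  28.63804404]), np.float64(0.21343804248620088))
nest ((636.3321533203125, -33.93838119506836), (77.33088684082031, 80.72856140136719), 18.782548904418945)
[ 0.0103084  -0.04415906  0.        ]
```

View pics/l7.png

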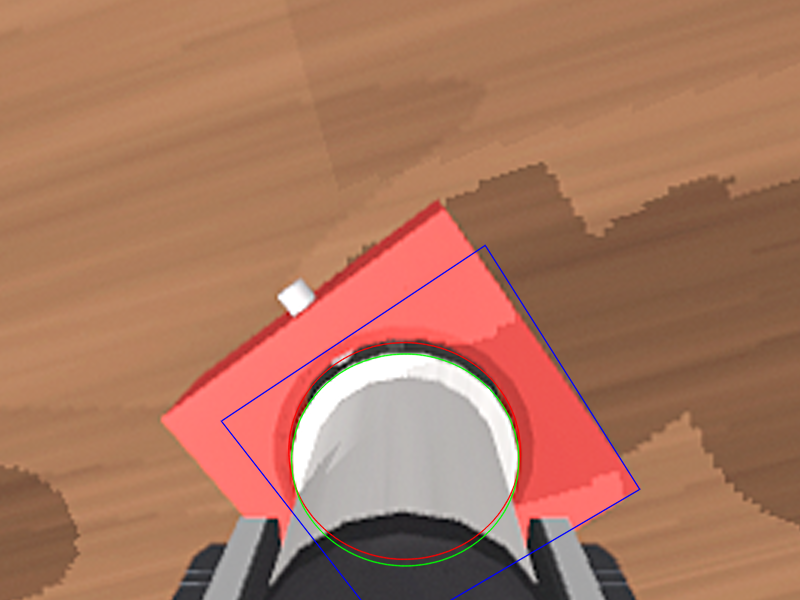

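Aligned. Into the bore.

```bash
python3 -m inch '[0,0,-0.002,0,0,0,255, 0,0,-0.004,0,0,0,255, 0,0,-0.006,0,0,0,255, 0,0,-0.008,0,0,0,255, 0,0,-0.009,0,0,0,255]'; python3 look.py red 638.4 -26.6 82.8 pics/l8.png; python3 -c "
from h import *
print(tiltfix(manip.get_state()))"
```

```text
clock: 19.97
position: [639.5, -27.3, 107.5]
tool_rot: [-0.608, 0.794, 0.0, -0.001]
wrist_force: [0.3, 0.2, -7.2]
opening: 0.541
[639.51 -27.33 107.49] [639.52 -27.31 107.42] [ 0.3  0.2 -7.2] [-6.078e-01  7.941e-01  3.000e-04 -5.000e-04]
foot (array([638.18752834, -26.73191129]), array([638.5283494 , -26.82044974,  28.70626407]), np.float64(0.4481196002062359))
nest ((634.9127197265625, -32.321937561035156), (79.16415405273438, 82.41535949707031), 20.898231506347656)
[ 0.01220786 -0.06686271  0.        ]
```

View pics/l8.png

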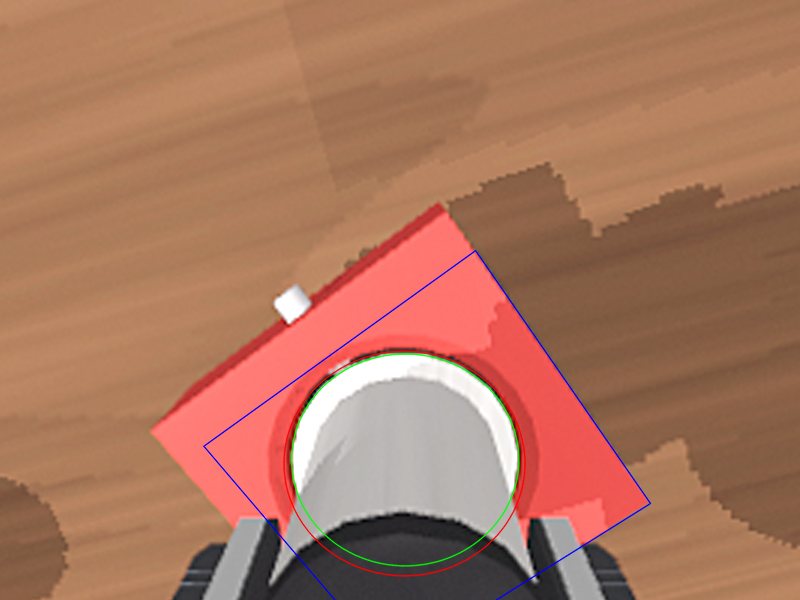

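```bash
python3 -m inch '[0,0,-0.001,0,0,0,255, 0,0,-0.002,0,0,0,255, 0,0,-0.003,0,0,0,255, 0,0,-0.004,0,0,0,255, 0,0,-0.004,0,0,0,255]'; python3 -m inch '[0,0,-0.001,0,0,0,255, 0,0,-0.002,0,0,0,255, 0,0,-0.002,0,0,0,255, 0,0,-0.002,0,0,0,255, 0,0,-0.002,0,0,0,255]';python3 -m inch '[0,0,-0.001,0,0,0,255, 0,0,-0.002,0,0,0,255, 0,0,-0.002,0,0,0,255, 0,0,-0.002,0,0,0,255, 0,0,-0.002,0,0,0,255]'
```

```text
clock: 20.43
position: [640.1, -27.3, 104.2]
tool_rot: [-0.608, 0.794, -0.0, 0.0]
wrist_force: [0.0, 0.8, -0.8]
opening: 0.541
clock: 20.85
position: [640.6, -27.3, 102.8]
tool_rot: [-0.608, 0.794, -0.001, 0.0]
wrist_force: [-1.0, 0.6, 3.8]
opening: 0.539
clock: 21.27
position: [640.7, -27.4, 101.1]
tool_rot: [-0.608, 0.794, -0.001, 0.001]
wrist_force: [-2.3, 0.2, 5.2]
opening: 0.54
```

```bash
python3 -m inch '[-0.001,0,-0.001,0,0,0,255, -0.001,0,-0.002,0,0,0,255, -0.001,0,-0.002,0,0,0,255, -0.001,0,-0.002,0,0,0,255, -0.001,0,-0.002,0,0,0,255]'; python3 -m inch '[-0.0005,0,-0.001,0,0,0,255, -0.0005,0,-0.002,0,0,0,255, -0.0005,0,-0.003,0,0,0,255, -0.0005,0,-0.003,0,0,0,255, -0.0005,0,-0.003,0,0,0,255]'; python3 -m inch '[-0.0005,0,-0.001,0,0,0,255, -0.0005,0,-0.002,0,0,0,255, -0.0005,0,-0.003,0,0,0,255, -0.0005,0,-0.003,0,0,0,255, -0.0005,0,-0.003,0,0,0,255]'
```

```text
clock: 21.68
position: [640.0, -27.6, 99.1]
tool_rot: [-0.608, 0.794, -0.001, 0.001]
wrist_force: [1.7, -2.6, 2.1]
opening: 0.544
clock: 22.1
position: [639.0, -27.5, 94.9]
tool_rot: [-0.608, 0.794, -0.0, 0.0]
wrist_force: [2.9, -0.9, -6.8]
opening: 0.546
clock: 22.52
position: [638.0, -27.2, 91.0]
tool_rot: [-0.608, 0.794, 0.0, -0.0]
wrist_force: [2.9, 2.4, -10.5]
opening: 0.541
```

```bash
python3 -m inch '[0.001,0,-0.001,0,0,0,255, 0.001,0,-0.0015,0,0,0,255, 0.001,0,-0.0015,0,0,0,255, 0.001,0,-0.0015,0,0,0,255, 0.001,0,-0.0015,0,0,0,255]'; python3 -m inch '[0.0005,0,-0.001,0,0,0,255, 0.0005,0,-0.001,0,0,0,255, 0.0005,0,-0.001,0,0,0,255, 0.0005,0,-0.001,0,0,0,255, 0.0005,0,-0.001,0,0,0,255]'
```

```text
clock: 22.93
position: [638.6, -27.3, 89.4]
tool_rot: [-0.608, 0.794, 0.0, -0.0]
wrist_force: [2.3, 0.6, -7.0]
opening: 0.539
clock: 23.35
position: [639.1, -27.4, 89.0]
tool_rot: [-0.608, 0.794, 0.0, -0.0]
wrist_force: [-2.3, -0.8, 1.1]
opening: 0.542
```

```bash
python3 -m inch '[0,0,-0.0005,0,0,0,255, 0,0,-0.001,0,0,0,255, 0,0,-0.001,0,0,0,255, 0,0,-0.001,0,0,0,255, 0,0,-0.001,0,0,0,255]'; python3 -m inch '[0,0,0,0,0,0,255, 0,0,0,0,0,0,255, 0,0,0,0,0,0,255, 0,0,0,0,0,0,255, 0,0,0,0,0,0,255]'; python3 look.py red 638.4 -26.6 82.8 pics/l9.png
```

```text
clock: 23.77
position: [639.2, -27.4, 88.9]
tool_rot: [-0.608, 0.794, -0.0, -0.0]
wrist_force: [-3.9, 1.3, 7.6]
opening: 0.538
clock: 24.18
position: [639.2, -27.4, 89.0]
tool_rot: [-0.608, 0.794, -0.0, -0.0]
wrist_force: [-1.5, 2.1, 1.2]
opening: 0.543
[639.2  -27.45  88.97] [639.16 -27.44  88.94] [-1.5  2.1  1.2] [-6.079e-01  7.940e-01 -1.000e-04 -2.000e-04]
foot (array([635.88200332, -26.02762116]), array([633.17657889, -25.38590471,  31.46447405]), np.float64(0.5156950998489956))
nest ((636.462646484375, -35.38300704956055), (78.84138488769531, 75.59330749511719), 20.941978454589844)
```

View pics/l9.png

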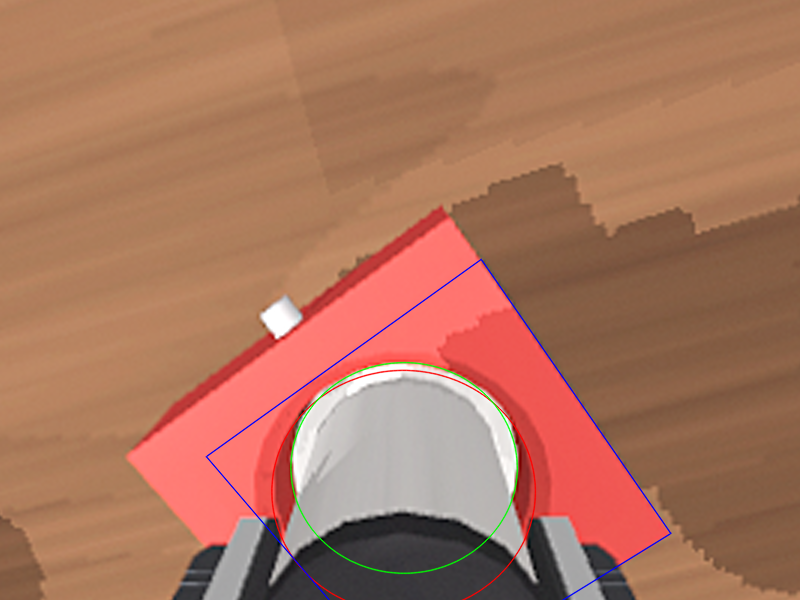

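It is home: underside about 6 mm, and a further push met resistance. Releasing and retreating.

```bash
python3 -m inch '[0,0,0,0,0,0,100, 0,0,0,0,0,0,0, 0,0,0,0,0,0,0, 0,0,0,0,0,0,0, 0,0,0,0,0,0,0]'; python3 -m inch '[0,0,0,0,0,0,0, 0,0,0.02,0,0,0,0, 0,0,0.05,0,0,0,0, 0,0,0.08,0,0,0,0, 0,0,0.11,0,0,0,0]'
python3 - <<'E'
from h import *
for i in range(2): d=cam("wrist"); s=manip.get_state()
print(s["position"],s["wrist_force"])
cv2.imwrite("pics/w10.png",d["frame"][:,:,::-1])
st,ce,c=capfit(d,638.5,-27,108); P=back(d,c,108)[:,:2]; print("cap",cv2.fitEllipse(P.astype(np.float32)))
E
```

```text
clock: 24.65
position: [639.4, -27.5, 89.0]
tool_rot: [-0.608, 0.794, -0.0, -0.0]
wrist_force: [-0.3, -0.3, -0.2]
opening: 0.999
clock: 25.07
position: [639.2, -27.6, 200.1]
tool_rot: [-0.608, 0.794, -0.0, -0.0]
wrist_force: [1.4, 0.7, 0.5]
opening: 1.004
[642.32606459 -27.38052838 205.09981855] [-0.24771941 -0.19984585  0.41918578]
cap ((639.294921875, -27.33938980102539), (45.664283752441406, 47.493412017822266), 78.12510681152344)
```

View pics/w10.png

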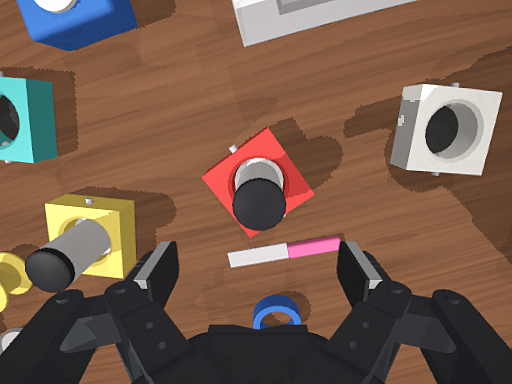

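Both weights look seated: red's cap is at (259,204), and yellow's weight is upright at (65,265). One check from the fixed cameras.

Run:
```python
from h import *
s=cam("scene"); t=cam("top")
im=cv2.resize(s["frame"][:,:,::-1],None,fx=4,fy=4,interpolation=cv2.INTER_CUBIC)
def dr(x,y,z,R,c):
    th=np.linspace(0,2*np.pi,100);q=proj(s,np.c_[x+R*np.cos(th),y+R*np.sin(th),0*th+z]); cv2.polylines(im,[np.int32((q+.5)*32)],True,c,1,cv2.LINE_AA,3)
for x,y in((625.2,191.3),(638.4,-27.8)): dr(x,y,108,24,(255,255,0)); dr(x,y,123,24,(0,255,0))
cv2.imwrite("pics/s2.png",im[440:1040,750:1400])
cv2.imwrite("pics/t2.png",t["frame"][:,:,::-1])
```

```text
(no output)
```

View pics/s2.png

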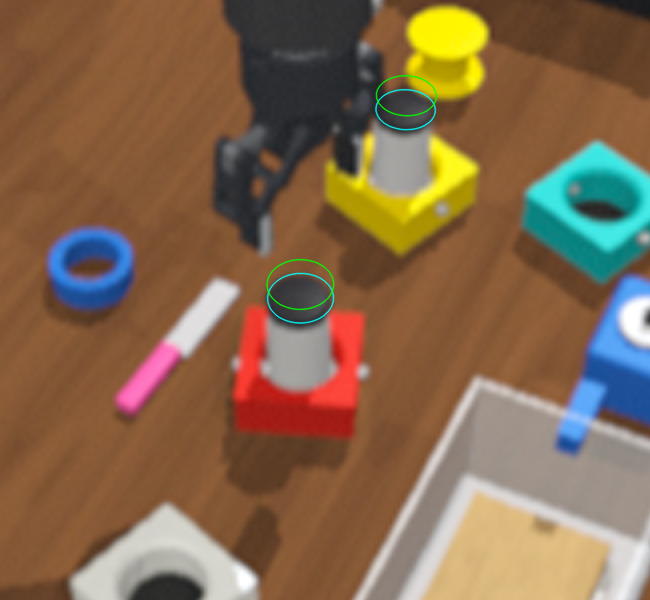

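View pics/t2.png

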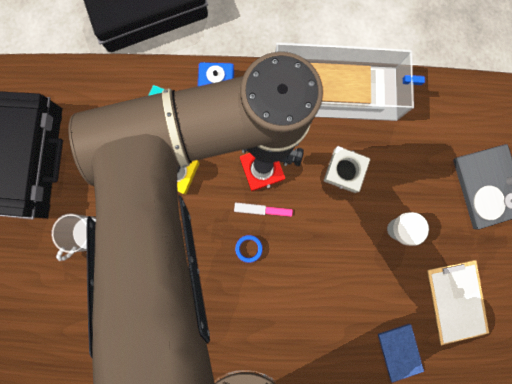

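Both caps match the "home" outline (cap top at 108 mm, cyan) and not the 15 mm proud one (green). The bystanders are where they were, and the gripper is open and clear. Handing in.

```bash
python3 -c "
from station import manip
print(manip.sign_off(), manip.get_state()['clock'])"
```

```text
the job is handed in; nothing more can be done
the job is handed in; nothing more can be done
```

Both weights are pressed home and released, and the job was handed in at about 25 s of the 67 s allowed. I don't know the verdict, since the hand-in doesn't report one.

| Weight | Heft | Class | Nest |
|---|---|---|---|
| left, at (442, 153) mm | 3.75–4.2 N, about 0.4 kg | half-cored | yellow |
| right, at (462, −196) mm | 6.5–6.75 N, about 0.68 kg | solid | red |

The white nest stays empty, and I left the turquoise look-alike alone.

**Pressing:** Contact on the spring catches read up to about 6 N at the wrist, roughly 10–12 N with the weight's own load. After the snap, the force rose when each weight met the floor. I only have readings from the end of each move, so short peaks in between were not seen.

**Last checks:**
- **Height:** both undersides came out about 6 mm above the table, which is floor level. In the scene view both caps match the fully home outline, not the 15 mm proud one.
- **Centring:** in the wrist camera, both caps sit within about 1.6 mm of their nest's axis. The fixed cameras differed from the wrist camera by 1–4 mm on nest positions, so I went by the foot and bore seen together in the wrist view.
- **Surroundings:** the gripper is open and well clear, and the bystanders look unmoved in the last pictures. The spool and yellow nest are hidden by the arm in the top view but visible in the scene view.
- **Not checked:** the force on the floor pads can't be measured directly.

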